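# Clear the writing pad and dress the desk shelf

## Task

Clear the writing pad and put its five things back in their places: on the low shelf the clock goes in the middle, the photo frame midway between the clock and the plant, and the speaker midway between the clock and the stone elephant, all in one row along the shelf's centre line, with the dial and the picture facing squarely out of the shelf's front, towards the seat (the robot's side, -x). Set the tea bowl in the middle of the coaster, and the marble paperweight in the middle of the pile of note paper. Drop nothing and tip nothing over on the way; the plant and the elephant stay where they are.

Things in the scene. Friction and masses are not known exactly. Their poses are not given: they have to be found in the camera images.
- clock_mid (a point): round table clock in steel with a black plinth and back, a drum 68 mm across and 36 mm deep with flat faces, on a small plinth 40 mm deep and 54 mm wide; 74 mm tall in all. The point is half-way up on its middle plane, 37 mm above its underside. x axis: through the drum, the white dial looks along -x; y across; z up. At the start it stands upright, its dial turned up to 0.7 rad from the seat. Easily gripped across its 36 mm depth.
- frame_mid (a point): small free-standing dark wooden photo frame (a landscape picture), a block 24 mm thick (x), 66 mm wide (y), 78 mm tall (z); the picture looks along -x. The point is its centre, 39 mm above its underside. Starts upright, the picture turned up to 0.7 rad from the seat. Easily gripped across its 24 mm thickness.
- speaker_mid (a point): wireless speaker, an upright cylinder in grey fabric with black rims and top, 62 mm in diameter, 72 mm tall. The point is its centre, 36 mm above its underside. No front.
- bowl_mid (a point): white ceramic tea bowl without handle, open at the top, 64 mm in diameter at the rim, narrowing a little to a 52 mm foot, 60 mm tall, wall 4 mm. The point is on its axis, 30 mm above its underside.
- weight_mid (a point): marble paperweight, a round puck 58 mm in diameter with upright sides 22 mm high and a domed top, 36 mm tall. The point is on its axis, 18 mm above its underside.
- shelf: low wooden desk shelf behind the writing pad (farther from the seat), fixed; a board 500 mm long (y) and 120 mm deep (x), its top 60 mm above the desk. Origin: on the desk under the middle of the board. -x is its front, towards the seat; +y its left end as seen from the seat.
- coaster: round cork coaster lying on the desk to one side of the writing pad, fixed; 96 mm in diameter, 6 mm thick. Origin: centre of its underside, on the desk.
- notes: pile of white note paper lying on the desk to the other side of the pad, fixed; 148 mm (x) by 105 mm (y), 28 mm high. Origin: centre of its underside, on the desk.
- plant: small green succulent in a terracotta pot, 68 mm in diameter, about 91 mm tall, standing loose on the shelf near one of its ends, about 200 mm from the middle. Origin: centre of its underside, on the shelf's top. Not to be moved.
- elephant: carved grey stone elephant, about 100 mm long (x, the trunk to -x), 42 mm wide and 75 mm tall, standing loose on the shelf near the other end, about 200 mm from the middle. Origin: centre of its underside, on the shelf's top. Not to be moved.

How it is judged:
By the outcome, as a careful person would: the job done as asked, in the order asked, and still so for the second after the job is handed in, with the robot touching nothing.
It also fails if it takes over 112 s, if anything falls off the work surface, if the arm or the gripper's body presses on something with over 40 N, if the wrist force passes 120 N, or if a joint passes its speed limit or range.

## Robot

A 6-joint arm with a two-finger parallel gripper is mounted at the origin on the work surface. World frame = base frame: x ahead of the robot, y to its left, z up, the work surface at z = 0. Lengths are in m, angles in degrees, forces in N, time in s.
With the tool pointing down it reaches from about 0.35 to 0.875 m from the base axis. Payload 4.2 kg.
Tool frame: the origin (TCP) lies on the centre line of the jaws, within the pads' length; the fingertips stand 19 mm ahead of it and the grasp point (between the pads) is the TCP; x points along the fingers, y is the direction in which the jaws open and shut, and the axes are right-handed (so a half turn about x gives the same grasp; the last joint's range is limited). The gripper opens to 87 mm and grips with 3 to 60 N. Pads are 19 mm wide; open, the fingers measure 117 mm over their backs; the gripper's body (75 mm by 190 mm) begins 51 mm behind the grasp point.
Start: joints at [78.243, 22.042, 0.453, 0, -68.411, -14.817], TCP at [0.28, 0.559, 0.212] pointing down, gripper open.
Joint ranges: [-179.83, 179.83], [-69.29, 118.12], [-61.27, 80.66], [-181.25, 117.63], [-171.15, -9.14], [-177.46, 177.46]. Speed limits (degrees/s): [159.86, 159.86, 180, 180, 180, 180].

## Interface

Orientations are given as a 3x3 rotation matrix whose columns are the frame's x, y, z axes.
In Python, from station import * gives the robot as it stands.
- The arm moves only by the shell command python3 -m creep 'ROWS'. ROWS is JSON, a list of rows, each a list of 5 numbers: the opening, from 0 (shut) to 1 (fully open), then the shift along the world's x, y, z in mm, then the turn about the world's z in rad. In form: [[jaw, x, y, z, turn], ...]. A call has exactly 8 rows; each row is the pose to reach, as a shift and turn from the pose measured when the call began; what a row does not reach only later rows make up. A row lasts 1/10 s, in which the tool goes at most 50 mm and 8.59 degrees, less where a joint would pass 70% of its speed; a pose out of reach is approached as far as the arm can. A call with a gripper value outside its range is refused whole. The fingers move at their own pace and stop on an object; the grip force is fixed at half the most. Time passes only in rows, so rows that repeat a pose let the fingers close, or fill a call up. It gives the time, the measured TCP pose, the force and the opening at its end, in the units of the state.
- sense(): the state, without advancing time (a new reading comes with each control period).
- capture(name): name is "scene" or "top" or "wrist"; returns a dict with "image" (384x512x3 uint8, blue, green, red), "z_map" (384x512 float32, m along the optical axis (not along the pixel's ray), 0 where there is no reading), "mtx" (3x3 intrinsics, pixels), "eye" and "attitude" of the camera in the world. Camera axes: x right, y up, looking along -z (the intrinsics and any distortion apply to the point x, -y, -z); pixel columns grow to the right and rows downward; lengths in m; the calibration is good to about 2 mm. A picture is of the moment at which its call begins.
- finish_job(): hands the job in, once; it reports no verdict.
Trained networks look in a picture, given as the dict that the camera call returned (one of the last four; its "shot" number tells which), for a name from the list of things; names that differ only in an ending like _2 or _b are one class to them, and where a whole thing is asked for, a point or a joint stands for the part that bears it (a point fixed in the world has none). Each returns a list of dicts, best first, with "confidence" (0 to 1); they miss things now and then, are a little off and sometimes report something else, mostly with a low value. They report only what shows in the picture. A call takes as long as a camera call.
- look_for(picture, thing): "box" ([left, top, right, bottom] in pixels, round what is visible of it).
- mark_of(picture, thing): "centre" ([column, row] in pixels: a listed point, or the origin of a listed thing).
The state is a dict: "time_s": time; "joints": joint angles; "joint_velocities": joint speeds; "effort": joint torques, N m; "tcp_pos": TCP position; "ee_rot": TCP orientation; "wrist_force": force on the tool from outside, world axes, zero at the start; "moment": the same for the moment, N m; "gripper_width": opening from 0.0 (shut) to 1.0 (fully open).
Only numpy, scipy, OpenCV 4.12 (cv2) and the standard library are available. Lean on these libraries where they do the work, as an engineer would, in place of code of your own. Each camera call takes 0.05 s, during which the arm holds its last target.

## Working session

There is one attempt and no reset: what is moved stays moved. The work goes in short steps, Python scripts to look and compute and a shell command to move; the robot and the scene stay as the last step left them, time stands still between calls to the robot, and variables do not carry over. Pictures are saved under pics/ and viewed, and the job is handed in when it is done.

```bash
ls; mkdir -p pics; cat > h.py <<'E'
from station import *
import numpy as np, cv2
def ray(p,uv,z=None):
    K=np.array(p["mtx"]);R=np.array(p["attitude"]);e=np.array(p["eye"])
    d=np.linalg.inv(K)@np.array([uv[0],uv[1],1.]);d=R@np.array([d[0],-d[1],-d[2]])
    return e,d
def atz(p,uv,z):
    e,d=ray(p,uv);return e+d*(z-e[2])/d[2]
def cloud(p):
    K=np.array(p["mtx"]);R=np.array(p["attitude"]);e=np.array(p["eye"])
    Z=p["z_map"];v,u=np.mgrid[:Z.shape[0],:Z.shape[1]]
    c=np.stack([(u-K[0,2])/K[0,0]*Z,-(v-K[1,2])/K[1,1]*Z,-Z],-1)
    P=c@R.T+e;P[Z==0]=np.nan
    return P
T=["clock_mid","frame_mid","speaker_mid","bowl_mid","weight_mid","shelf","coaster","notes","plant","elephant"]
E
python3 - <<'E'
from h import *
print(sense())
for n in ["scene","top"]:
    p=capture(n);cv2.imwrite(f"pics/{n}0.png",p["image"]);print(n,p["eye"],p["attitude"],p["mtx"],p.keys())
    np.save(f"{n}0.npy",p,allow_pickle=True)
    for t in T:
        m=mark_of(p,t)[:2];l=look_for(p,t)[:2]
        print(t,[(np.round(a["centre"],1),round(a["confidence"],2)) for a in m],[(np.round(a["box"]),round(a["confidence"],2)) for a in l])
E
```

```text
pics
{'time_s': 0.0, 'joints': array([ 7.82440465e+01,  2.20909714e+01,  3.79880946e-01, -2.81944376e-02,
       -6.84115836e+01, -1.48173822e+01]), 'joint_velocities': array([ 0.00133597, -0.06281772, -0.02463441, -0.01443634,  0.02599125,
       -0.07372077]), 'effort': array([-4.66843630e-04, -3.90668213e+01,  1.87403637e+01,  4.21969771e+00,
        1.08568827e-02, -1.97527311e-04]), 'tcp_pos': array([0.27928863, 0.55842588, 0.21046017]), 'ee_rot': array([[-8.84188188e-04, -4.47504313e-01, -8.94281336e-01],
       [-2.00288792e-03, -8.94279099e-01,  4.47505174e-01],
       [-9.99997603e-01,  2.18682407e-03, -1.05589967e-04]]), 'wrist_force': array([-0.2635297 ,  0.69044187, -0.31676702]), 'moment': array([-0.015487  , -0.01263054, -0.00910406]), 'gripper_width': 1.0028402249440262}
scene [ 1.13626348 -0.18792653  0.96795583] [[ 0.32977188 -0.77276284  0.54229891]
 [ 0.94405872  0.26877276 -0.19108726]
 [ 0.00190996  0.57497721  0.81816719]] [[431.76664191   0.         256.72943449]
 [  0.         431.76664191 193.54927661]
 [  0.           0.           1.        ]] dict_keys(['im
[... 1527 characters left out ...]
3., 214., 232.]), 0.87)]
bowl_mid [(array([327.9, 214.7]), 0.77)] [(array([315., 201., 348., 228.]), 0.59)]
weight_mid [(array([226.7, 253.3]), 0.56), (array([325.9, 214.3]), 0.49)] [(array([218., 242., 238., 268.]), 0.95)]
shelf [(array([250.7, 162.6]), 0.64)] [(array([151., 127., 353., 182.]), 0.75)]
coaster [(array([141. , 236.5]), 0.96)] [(array([281., 241., 310., 267.]), 0.72), (array([375., 216., 425., 279.]), 0.61)]
notes [(array([396.1, 245.6]), 0.61), (array([139.4, 234.6]), 0.26)] [(array([372., 213., 426., 277.]), 0.92)]
plant [(array([172.7, 146.6]), 0.72)] [(array([152., 122., 190., 156.]), 0.64)]
elephant [(array([328.8, 157. ]), 0.65)] [(array([322., 134., 344., 182.]), 0.98)]
```

```bash
python3 - <<'E'
from h import *
a=np.load("top0.npy",allow_pickle=True).item()
im=cv2.resize(a["image"][100:300,110:440],None,fx=2.4,fy=2.4,interpolation=cv2.INTER_CUBIC);cv2.imwrite("pics/top0c.png",im)
b=np.load("scene0.npy",allow_pickle=True).item()
im=cv2.resize(b["image"][120:310,80:400],None,fx=2.5,fy=2.5,interpolation=cv2.INTER_CUBIC);cv2.imwrite("pics/scene0c.png",im)
E
```

```text
(no output)
```

View pics/top0c.png

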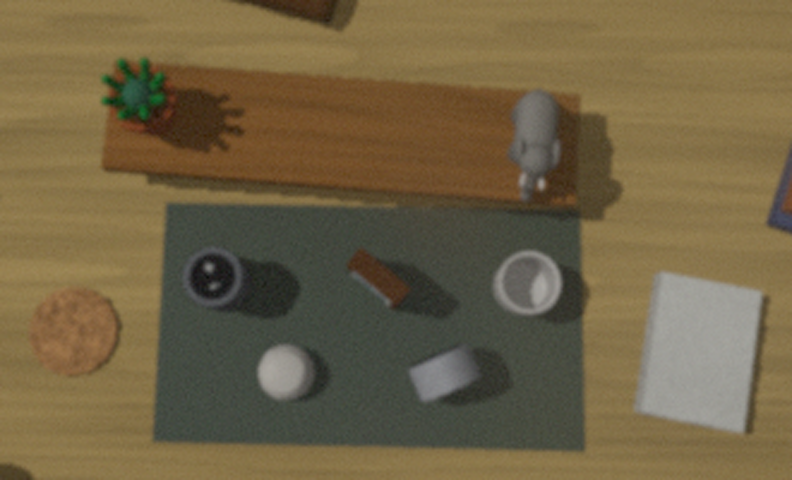

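View pics/scene0c.png

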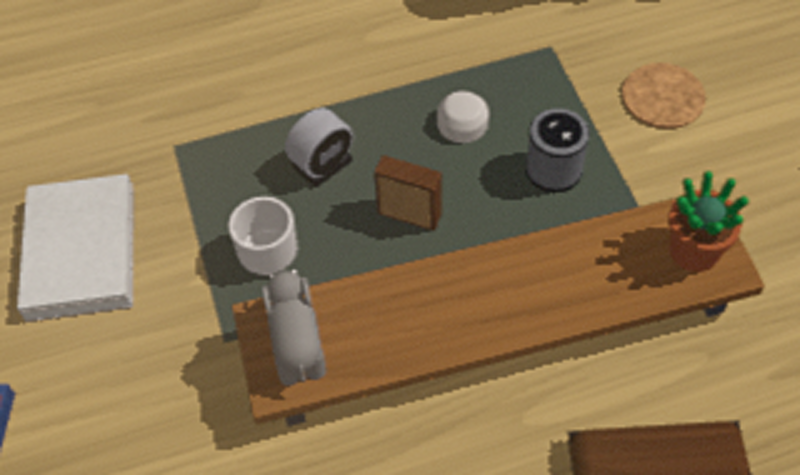

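The pad holds the speaker, frame, bowl, puck and clock. The coaster is on the left and the notes on the right, with the plant at the shelf's left end and the elephant at its right. Next I'll measure them from depth.

```bash
cat >> h.py <<'E'
def comps(P,zlo,zhi,xr,yr,img=None):
    m=(P[...,2]>zlo)&(P[...,2]<zhi)&(P[...,0]>xr[0])&(P[...,0]<xr[1])&(P[...,1]>yr[0])&(P[...,1]<yr[1])
    n,l=cv2.connectedComponents(m.astype(np.uint8),connectivity=4)
    return [P[l==i] for i in range(1,n) if (l==i).sum()>25]
def rect(X):
    r=cv2.minAreaRect((X[:,:2]*1000).astype(np.float32));return np.round(r[0],1),np.round(r[1],1),round(r[2],1)
E
python3 - <<'E'
from h import *
for n in ["top","scene"]:
    p=np.load(n+"0.npy",allow_pickle=True).item();P=cloud(p)
    print(n,"desk z",np.nanmedian(P[...,2]))
    print("all>0.012")
    for c in comps(P,0.012,0.3,(0.2,0.8),(-0.5,0.5)):
        print(len(c),np.round(np.nanmax(c[:,2]),4),rect(c), "top:",rect(c[c[:,2]>c[:,2].max()-0.008]))
    print("shelf");
    for c in comps(P,0.052,0.068,(0.4,0.8),(-0.5,0.5)):
        if len(c)>500: print(len(c),np.median(c[:,2]),rect(c))
    for t in T:
        m=mark_of
E
```

```text
top desk z 0.0014437021833493269
all>0.012
9266 0.1555 (array([675. ,  35.7]), array([500.1, 122.2]), 86.4) top: (array([689.9, 233.1]), array([60. , 61.1]), 47.6)
1677 0.0588 (array([ 669.6, -465.3]), array([ 70.2, 204.8]), 89.6) top: (array([ 670.1, -478. ]), array([ 51.4, 158.2]), 86.4)
486 0.0549 (array([641.3, 485. ]), array([100.5,  35.2]), 32.6) top: (array([638., 484.]), array([83.5, 27.4]), 32.6)
581 0.0785 (array([516.7, 161.7]), array([60. , 61.8]), 2.0) top: (array([517.7, 162. ]), array([60.2, 59.9]), 46.6)
323 0.0835 (array([519.8,  -6.4]), array([65.5, 25.3]), 50.9) top: (array([520.3,  -6.7]), array([65.4, 23.8]), 51.5)
290 0.0652 (array([ 519., -161.]), array([61.2, 61.9]), 42.8) top: (array([ 518.7, -161.3]), array([60.1, 62.1]), 44.6)
2663 0.035 (array([ 454.4, -345.5]), array([107.8, 150.3]), 79.8) top: (array([ 453.9, -345.1]), array([107.2, 147.7]), 79.8)
444 0.079 (array([425.7, -76.8]), array([40.1, 66.5]), 25.2) top: (array([425.9, -76.7]), array([36.6, 37.6]), 26.9)
413 0.0402 (array([421.9,  88. ]), array([55.1, 55.9]), 2.5) top: (array([423.1,  88.2]), arr
[... 774 characters left out ...]
31.1)
453 0.0568 (array([639.4, 482.3]), array([95.6, 31.7]), 35.5) top: (array([642. , 482.3]), array([86.6, 28.7]), 34.6)
576 0.0836 (array([520.1,  -9.6]), array([67.4, 27.2]), 51.2) top: (array([520.3,  -9.2]), array([65.8, 26.8]), 51.5)
10555 0.1543 (array([617.8,  37. ]), array([500.1, 238.3]), 86.2) top: (array([690.8, 230.4]), array([60.7, 60.9]), 5.2)
2225 0.0336 (array([ 452.5, -347.5]), array([107.6, 154.8]), 80.0) top: (array([ 453. , -347.6]), array([107.6, 152.9]), 80.0)
1843 0.0582 (array([ 670.5, -469.1]), array([ 67.6, 203.8]), 87.8) top: (array([ 664.4, -498. ]), array([ 52.7, 141. ]), 69.9)
shelf
8076 0.06033092624395686 (array([674.7,  33.3]), array([500.1, 123.4]), 86.4)
```

```bash
python3 - <<'E'
from h import *
for n in ["top","scene"]:
    p=np.load(n+"0.npy",allow_pickle=True).item();P=cloud(p);I=p["image"].astype(int)
    hsv=cv2.cvtColor(p["image"],cv2.COLOR_BGR2HSV).astype(int)
    H,S,V=hsv[...,0],hsv[...,1],hsv[...,2]
    print(n)
    pr=[m for m in [0]]
    mk={"top":{"plant":(172.7,146.6),"elephant":(328.8,157),"shelf":(250.7,162.6),"coaster":(141,236.5),"notes":(396.1,245.6)},"scene":{"plant":(359.2,217.9),"elephant":(196.7,258.3),"shelf":(274,250),"coaster":(347.9,159.8),"notes":(111.6,221.1)}}[n]
    for k,v in mk.items(): print(k,np.round(1000*atz(p,v,0.06 if k in("plant","elephant") else 0.0)[:2],1))
    box=(P[...,0]>.6)&(P[...,0]<.78)&(P[...,1]>.16)&(P[...,1]<.32)&(P[...,2]>.072)
    g=box&(P[...,2]>.115); print("plant above115",rect(P[g])); 
    g=box&(P[...,2]<.115); print("pot",rect(P[g]),g.sum())
    g=(P[...,0]>.57)&(P[...,0]<.78)&(P[...,1]>-.24)&(P[...,1]<-.1)&(P[...,2]>.07);print("eleph",rect(P[g]),np.median(P[g],0))
    # coaster
    g=(P[...,0]>.38)&(P[...,0]<.56)&(P[...,1]>.23)&(P[...,1]<.38)&(P[...,2]>-.02)&(P[...,2]<.03)
    print("coaster patch",[np.median(hsv[g],0)])
    c=g&(P[...,2]>.0047+ (0.001 if n=="top" else 0));c=cv2.morphologyEx(c.astype(np.uint8),cv2.MORPH_OPEN,np.ones((3,3)))>0
    print("coaster depth",c.sum(),rect(P[c]),np.median(P[c],0))
    q=g&(H<14);q=cv2.morphologyEx(q.astype(np.uint8),cv2.MORPH_OPEN,np.ones((3,3)))>0
    if q.sum()>20: print("coaster col",q.sum(),rect(P[q]))
E
```

```text
top
plant [691.9 237.9]
elephant [ 671.5 -159.7]
shelf [667.9  39.9]
coaster [464.2 322.5]
notes [ 454.8 -341. ]
plant above115 (array([690.7, 233.9]), array([67.9, 64.5]), 46.0)
pot (array([685.5, 235.7]), array([68.6, 55.7]), 80.0) 68
eleph (array([ 657.2, -161.1]), array([ 42.2, 111.8]), 84.9) [ 0.65533153 -0.15769657  0.12180749]
coaster patch [array([ 20., 121., 138.])]
coaster depth 724 (array([463.1, 324.7]), array([92.1, 89.8]), 79.8) [0.46043051 0.32142509 0.00802166]
scene
plant [687.2 239.3]
elephant [ 662.3 -168.3]
shelf [672.4  22. ]
coaster [468.6 327.4]
notes [ 453.1 -350.2]
plant above115 (array([692.3, 231.2]), array([64.3, 65.2]), 5.2)
pot (array([691. , 228.7]), array([62.1, 67.5]), 78.8) 184
eleph (array([ 661.3, -164.2]), array([ 42.6, 103.9]), 85.2) [ 0.67432736 -0.16484323  0.11935916]
coaster patch [array([ 19., 116., 174.])]
coaster depth 329 (array([462.4, 321. ]), array([87.5, 91.9]), 10.7) [0.46010545 0.32460883 0.00674108]
```

```bash
python3 -m creep '[[1,10,-44,0,-0.08],[1,21,-88,0,-0.16],[1,31,-132,0,-0.25],[1,42,-176,0,-0.33],[1,52,-220,0,-0.42],[1,63,-264,0,-0.5],[1,73,-308,0,-0.58],[1,84,-350,0,-0.66]]'
python3 -m creep '[[1,10,-44,0,0],[1,20,-88,0,0],[1,30,-132,0,0],[1,40,-176,0,0],[1,48,-215,0,0],[1,54,-245,0,0],[1,60,-270,0,0],[1,64,-286,0,0]]'
python3 - <<'E'
from h import *
s=sense();print(s["tcp_pos"],s["joints"],s["ee_rot"])
p=capture("wrist");cv2.imwrite("pics/w1.png",p["image"]);np.save("w1.npy",p,allow_pickle=True)
P=cloud(p);print(p["eye"],np.nanmedian(P[...,2]))
for c in comps(P,0.012,0.3,(0.2,0.8),(-0.5,0.5)):
    print(len(c),np.round(np.nanmax(c[:,2]),4),rect(c), "top:",rect(c[c[:,2]>c[:,2].max()-0.008]))
E
```

```text
time_s: 2.9
tcp_pos: [0.3635, 0.2071, 0.2119]
ee_rot: [[0.001, -0.903, -0.43], [0.001, -0.43, 0.903], [-1.0, -0.001, 0.0]]
wrist_force: [1.7, 1.1, 1.3]
gripper_width: 0.997
time_s: 3.7
tcp_pos: [0.4277, -0.0806, 0.2121]
ee_rot: [[0.001, -0.904, -0.428], [0.001, -0.428, 0.904], [-1.0, -0.001, 0.0]]
wrist_force: [0.4, -0.3, 0.3]
gripper_width: 0.998
[ 0.42767463 -0.0805886   0.21211033] [ 1.08528965e+01  3.09421429e+00 -2.44479030e+01 -2.58193160e-02
 -6.23866783e+01  1.45077319e+01] [[ 1.14538039e-03 -9.03718418e-01 -4.28125810e-01]
 [ 6.26164363e-04 -4.28125358e-01  9.03719141e-01]
 [-9.99999148e-01 -1.30317930e-03  7.55098801e-05]]
[ 0.4571367  -0.14379889  0.38664429] 0.00401074723162595
19028 0.3 (array([635.2, -57.6]), array([231.4, 182.8]), 53.3) top: (array([503.1, -86.2]), array([11.5,  0.4]), 26.2)
50 0.0293 (array([ 393.5, -282.5]), array([ 3.1, 11. ]), 85.0) top: (array([ 391.4, -281.8]), array([4.3, 1.4]), 2.1)
2146 0.0634 (array([ 517.6, -162.7]), array([63. , 62.9]), 29.2) top: (array([ 517.6, -162.7]), array([62.9, 62.9]), 29.2)
2362 0.0769 (array([424.6, -79.7]), array
[... 315 characters left out ...]
929 0.2607 (array([ 388.6, -104.9]), array([20.,  9.]), 80.9) top: (array([ 387.4, -111.1]), array([11.1,  2.1]), 39.8)
87 0.3 (array([485.3, -90. ]), array([1.5, 8.6]), 28.6) top: (array([485.3, -90. ]), array([1.5, 8.6]), 28.6)
89 0.3 (array([ 397.7, -131.2]), array([1.4, 8.1]), 25.4) top: (array([ 397.7, -131.2]), array([1.4, 8.1]), 25.4)
2257 0.3 (array([474. ,  41.9]), array([236.9,  18.2]), 88.6) top: (array([475.9, -67.7]), array([ 4. , 18.9]), 25.7)
1180 0.0381 (array([421. ,  88.1]), array([57.4, 42.5]), 13.7) top: (array([420.6,  88. ]), array([47.7, 41.2]), 21.0)
1747 0.3 (array([ 386.7, -104.8]), array([ 7.2, 29.9]), 16.4) top: (array([ 388.1, -112.8]), array([ 3.5, 14.2]), 21.4)
```

View pics/w1.png

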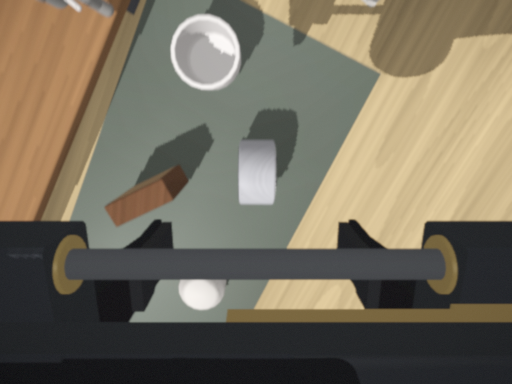

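```bash
python3 -m creep '[[1,-2,1,-25,0],[1,-2,1,-55,0],[1,-2,1,-85,0],[1,-2,1,-110,0],[1,-2,1,-135,0],[1,-2,1,-155,0],[1,-2,1,-166,0],[1,-2,1,-166,0]]'
python3 -m creep '[[0,0,0,0,0],[0,0,0,0,0],[0,0,0,0,0],[0,0,0,0,0],[0,0,0,0,0],[0,0,0,0,0],[0,0,0,5,0],[0,0,0,15,0]]'
```

```text
time_s: 4.55
tcp_pos: [0.425, -0.0803, 0.0448]
ee_rot: [[-0.003, -0.904, -0.428], [-0.001, -0.428, 0.904], [-1.0, 0.003, 0.001]]
wrist_force: [-0.0, -0.5, -0.3]
gripper_width: 0.999
time_s: 5.35
tcp_pos: [0.4242, -0.0804, 0.0597]
ee_rot: [[-0.005, -0.904, -0.427], [-0.001, -0.427, 0.904], [-1.0, 0.005, 0.001]]
wrist_force: [-0.7, -0.2, -2.2]
gripper_width: 0.403
```

```bash
python3 -m creep '[[0,0,0,35,0],[0,0,0,70,0],[0,0,0,105,0],[0,30,14,110,-0.06],[0,65,30,110,-0.13],[0,100,46,110,-0.2],[0,135,62,110,-0.27],[0,165,76,110,-0.33]]'
python3 -m creep '[[0,25,12,0,-0.06],[0,50,24,0,-0.12],[0,70,32,0,-0.17],[0,82,37,0,-0.175],[0,86,38,0,-0.175],[0,86,38,-10,-0.175],[0,86,38,-20,-0.175],[0,86,38,-20,-0.175]]'
cat > look.py <<'E'
from h import *
import sys
tag=sys.argv[1]
s=sense();print(np.round(s["tcp_pos"]*1000,1),np.degrees(np.arctan2(s["ee_rot"][1,1],s["ee_rot"][0,1]))%180,np.round(s["wrist_force"],1))
for n in sys.argv[2].split(","):
    p=capture(n);cv2.imwrite(f"pics/{n}{tag}.png",p["image"]);np.save(f"{n}{tag}.npy",p,allow_pickle=True)
E
python3 look.py a wrist,top,scene
```

```text
time_s: 6.15
tcp_pos: [0.5903, -0.0036, 0.1699]
ee_rot: [[-0.005, -0.994, -0.109], [0.001, -0.109, 0.994], [-1.0, 0.005, 0.002]]
wrist_force: [-0.1, -0.2, -1.5]
gripper_width: 0.408
time_s: 6.95
tcp_pos: [0.6739, 0.0338, 0.1474]
ee_rot: [[-0.01, -0.998, 0.067], [0.001, 0.067, 0.998], [-1.0, 0.011, 0.001]]
wrist_force: [-0.4, -0.9, -3.0]
gripper_width: 0.409
[673.9  33.8 147.4] 176.16872954388452 [-0.4 -0.9 -3. ]
```

View pics/wrista.png

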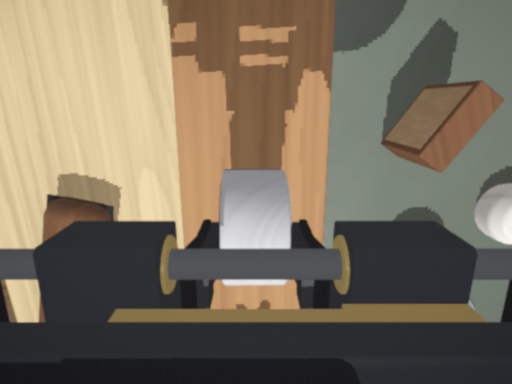

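View pics/scenea.png

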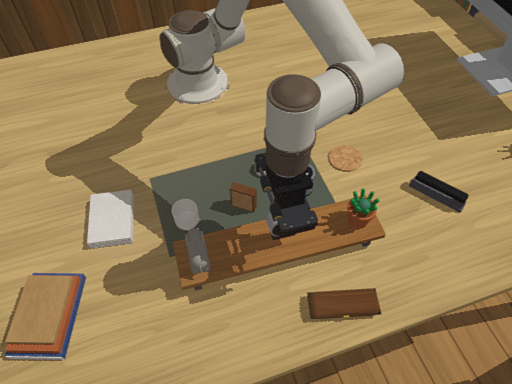

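```bash
python3 - <<'E'
from h import *
p=np.load("wrista.npy",allow_pickle=True).item();P=cloud(p)
th=np.radians(-3.6);ux=np.array([np.cos(th),np.sin(th)]);uy=np.array([-np.sin(th),np.cos(th)])
def S(X):return np.stack([(X[:,:2]-np.array([.675,.0348]))@ux,(X[:,:2]-np.array([.675,.0348]))@uy],1)*1000
m=(abs(P[...,2]-.06)<.008)&(P[...,0]>.58)&(P[...,0]<.78)
X=P[m];s=S(X);print("shelf z",np.median(X[:,2]),m.sum())
for a in range(-240,0,20):
    q=s[(s[:,1]>a)&(s[:,1]<a+20)&(abs(s[:,0])<75)]
    if len(q)>50: print(a,np.percentile(q[:,0],[1,99]).round(1),len(q))
m=(P[...,2]>.14)&(P[...,2]<.2)&(P[...,0]>.64)&(P[...,0]<.71)&(P[...,1]<.07)
for c in comps(P,.12,.19,(.6,.75),(-.03,.1)): print(len(c),S(c).mean(0),rect(c),c[:,2].max())
E
```

```text
shelf z 0.061353313307454305 33271
-160 [-59.3  57.5] 305
-140 [-59.1  57.7] 5066
-120 [-59.1  57.6] 4781
-100 [-59.1  57.6] 4445
-80 [-59.1  57.5] 4190
-60 [-59.4  57.4] 3968
-40 [-59.2  57.5] 3731
-20 [-59.9  58. ] 2027
6637 [ -1.19162281 -16.80488915] (array([673.1,  18.2]), array([33.8, 56.3]), 85.6) 0.189996178810985
312 [-0.77883448 24.61326313] (array([675.7,  60.2]), array([ 8.7, 34.8]), 84.3) 0.16413238883145953
```

```bash
python3 -m creep '[[0,0.5,0,-10,0.005],[0,0.5,0,-20,0.005],[0,0.5,0,-28,0.005],[0,0.5,0,-34,0.005],[0,0.5,0,-37,0.005],[0,0.5,0,-39,0.005],[0,0.5,0,-41,0.005],[0,0.5,0,-41,0.005]]'
```

```text
time_s: 7.9
tcp_pos: [0.6763, 0.0338, 0.1123]
ee_rot: [[-0.005, -0.998, 0.06], [0.001, 0.06, 0.998], [-1.0, 0.005, 0.0]]
wrist_force: [-4.8, 0.8, 10.6]
gripper_width: 0.412
```

```bash
python3 look.py b wrist,top,scene; python3 - <<'E'
from h import *
p=np.load("sceneb.npy",allow_pickle=True).item()
cv2.imwrite("pics/sbc.png",cv2.resize(p["image"][150:270,200:360],None,fx=5,fy=5,interpolation=cv2.INTER_CUBIC))
E
```

```text
[676.3  33.8 112.3] 176.5533516202314 [-4.8  0.8 10.6]
```

View pics/sbc.png

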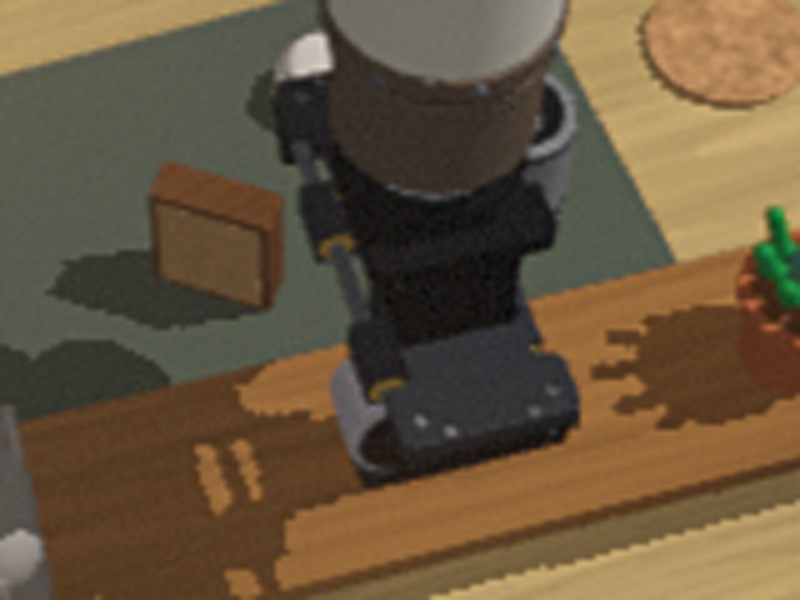

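View pics/wristb.png

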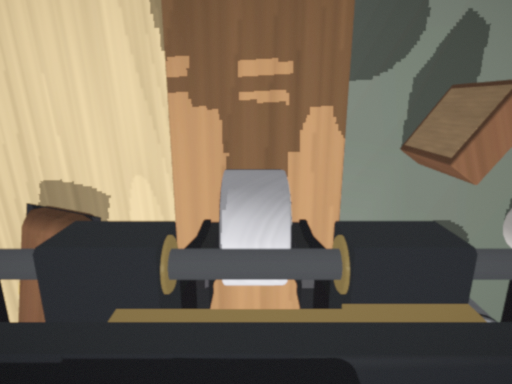

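```bash
python3 - <<'E'
from h import *
for n in ["wrista","wristb"]:
    p=np.load(n+".npy",allow_pickle=True).item();P=cloud(p)
    I=P[180:240,225:285].reshape(-1,3); print(n,np.nanpercentile(I[:,2],[1,25,50,75,99])*1000)
    m=(abs(P[...,2]-.06)<.012)&(P[...,0]>.63)&(P[...,0]<.72);print(np.median(P[m][:,2]))
p=np.load("topb.npy",allow_pickle=True).item();P=cloud(p)
for c in comps(P,.1,.16,(.6,.75),(-.1,.1)): print(len(c),rect(c),np.percentile(c[:,2],[5,50,99]))
E
```

```text
wrista [149.22010064 158.22647744 163.98300594 167.71148595 170.18455328]
0.06136464231665753
wristb [114.33234266 123.35532916 129.06634489 132.79928839 135.3656559 ]
0.061368007478628556
```

```bash
python3 - <<'E'
from h import *
p=np.load("wristb.npy",allow_pickle=True).item();P=cloud(p)
th=np.radians(-3.6);ux=np.array([np.cos(th),np.sin(th)]);uy=np.array([-np.sin(th),np.cos(th)])
def S(X):return np.stack([(X[:,:2]-np.array([.675,.0348]))@ux,(X[:,:2]-np.array([.675,.0348]))@uy],1)*1000
m=(abs(P[...,2]-.06)<.008)&(P[...,0]>.58)&(P[...,0]<.78);s=S(P[m])
for a in range(-160,0,20):
    q=s[(s[:,1]>a)&(s[:,1]<a+20)&(abs(s[:,0])<75)]
    if len(q)>50: print(a,np.percentile(q[:,0],[1,99]).round(1),len(q))
m=np.zeros(P.shape[:2],bool);m[170:235,210:300]=1;m&=P[...,2]>.085
print(rect(P[m]),np.percentile(S(P[m])[:,0],[2,98]))
E
```

```text
-140 [-58.9  57.6] 3997
-120 [-59.   57.5] 6443
-100 [-59.   57.6] 6038
-80 [-59.1  57.5] 5564
-60 [-59.1  57.5] 5248
-40 [-59.2  57.6] 4418
-20 [-59.9  57.8] 2693
(array([674.8,  14.7]), array([26.3, 46.1]), 86.5) [-17.59225721  19.87586499]
```

```bash
python3 -m creep '[[0,0,0,3,0],[0,-2,0,3,0],[0,-2,0,3,0],[0,-2,0,2,0],[0,-2,0,1,0],[0,-2,0,0,0],[0,-2,0,0,0],[0,-2,0,0,0]]'
```

```text
time_s: 8.85
tcp_pos: [0.6742, 0.0337, 0.1125]
ee_rot: [[-0.005, -0.998, 0.06], [0.001, 0.06, 0.998], [-1.0, 0.005, 0.0]]
wrist_force: [-1.6, 0.4, 0.9]
gripper_width: 0.407
```

```bash
python3 -m creep '[[1,0,0,0,0],[1,0,0,0,0],[1,0,0,0,0],[1,0,0,10,0],[1,0,0,40,0],[1,0,0,75,0],[1,0,0,100,0],[1,-30,-8,100,-0.1]]'
python3 -m creep '[[1,-24,-7,0,-0.1],[1,-48,-14,0,-0.2],[1,-72,-20,0,-0.3],[1,-96,-26,0,-0.4],[1,-115,-31,0,-0.5],[1,-125,-34,0,-0.52],[1,-125,-34,0,-0.52],[1,-125,-34,0,-0.52]]'
python3 look.py c wrist,top
python3 - <<'E'
from h import *
p=np.load("wristc.npy",allow_pickle=True).item();P=cloud(p)
for c in comps(P,0.065,0.1,(0.4,0.6),(-0.1,0.1)):print(len(c),rect(c),c[:,2].max())
p=np.load("topc.npy",allow_pickle=True).item();P=cloud(p)
for c in comps(P,0.075,0.16,(0.6,0.78),(-0.3,0.3)):print(len(c),rect(c),c[:,2].max())
E
```

```text
time_s: 9.65
tcp_pos: [0.6489, 0.0265, 0.2176]
ee_rot: [[0.007, -0.987, 0.161], [0.002, 0.161, 0.987], [-1.0, -0.007, 0.003]]
wrist_force: [-0.7, -0.3, 0.2]
gripper_width: 0.979
time_s: 10.45
tcp_pos: [0.5248, -0.0073, 0.2182]
ee_rot: [[0.009, -0.778, 0.629], [-0.002, 0.629, 0.778], [-1.0, -0.008, 0.004]]
wrist_force: [0.3, -0.1, -0.9]
gripper_width: 1.003
[524.8  -7.3 218.2] 141.04236456830765 [ 0.3 -0.1 -0.9]
1684 (array([518.6,  -7.3]), array([66.5, 24.1]), 51.0) 0.08172325209881681
726 (array([690.6, 233.6]), array([67.1, 66. ]), 74.3) 0.15522241064514464
658 (array([ 657.4, -160.9]), array([ 42.3, 112.4]), 84.9) 0.13559607837325172
```

View pics/wristc.png

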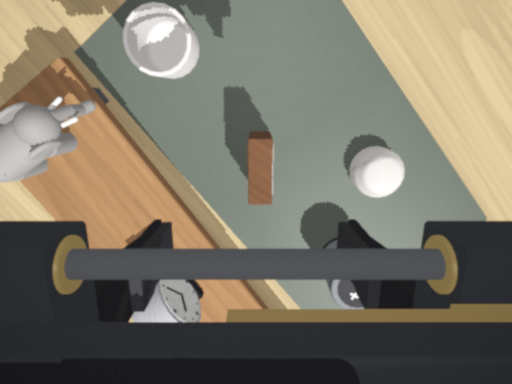

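View pics/topc.png

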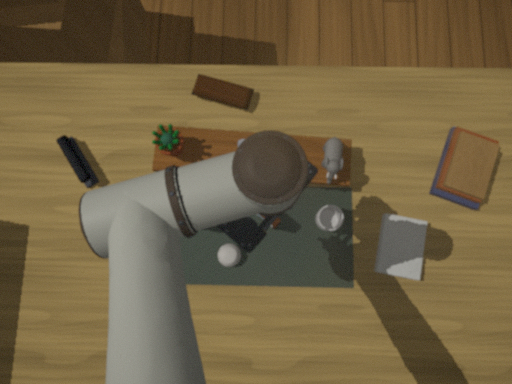

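```bash
python3 -m creep '[[1,-5.5,-0.5,-25,0],[1,-5.5,-0.5,-55,0],[1,-5.5,-0.5,-85,0],[1,-5.5,-0.5,-110,0],[1,-5.5,-0.5,-135,0],[1,-5.5,-0.5,-155,0],[1,-5.5,-0.5,-166,0],[1,-5.5,-0.5,-166,0]]'
python3 -m creep '[[0,0,0,0,0],[0,0,0,0,0],[0,0,0,0,0],[0,0,0,0,0],[0,0,0,0,0],[0,0,0,0,0],[0,0,0,0,0],[0,0,0,0,0]]'
```

```text
time_s: 11.35
tcp_pos: [0.5188, -0.0078, 0.0499]
ee_rot: [[0.004, -0.777, 0.629], [-0.003, 0.629, 0.777], [-1.0, -0.005, 0.0]]
wrist_force: [-0.3, 0.2, -0.3]
gripper_width: 1.001
time_s: 12.15
tcp_pos: [0.5188, -0.0079, 0.0499]
ee_rot: [[0.004, -0.777, 0.629], [-0.003, 0.629, 0.777], [-1.0, -0.005, 0.0]]
wrist_force: [0.4, 0.5, 0.6]
gripper_width: 0.355
```

```bash
python3 -m creep '[[0,0,0,0,0],[0,0,0,0,0],[0,0,0,0,0],[0,0,0,0,0],[0,0,0,0,0],[0,0,0,0,0],[0,0,0,8,0],[0,0,0,20,0]]'
```

```text
time_s: 12.95
tcp_pos: [0.518, -0.008, 0.0698]
ee_rot: [[0.002, -0.777, 0.629], [-0.003, 0.629, 0.777], [-1.0, -0.004, -0.002]]
wrist_force: [-0.1, -1.0, -1.3]
gripper_width: 0.274
```

```bash
python3 -m creep '[[0,0,0,40,0],[0,0,0,80,0],[0,0,0,115,0],[0,0,20,135,0.05],[0,25,50,135,0.15],[0,55,80,135,0.27],[0,85,105,135,0.4],[0,115,120,135,0.5]]'
python3 -m creep '[[0,20,10,0,0.06],[0,35,18,0,0.12],[0,44,21,0,0.12],[0,47,21.5,0,0.12],[0,47,21.5,-15,0.12],[0,47,21.5,-30,0.12],[0,47,21.5,-45,0.12],[0,47,21.5,-45,0.12]]'
python3 look.py d wrist,scene
```

```text
time_s: 13.75
tcp_pos: [0.6338, 0.1139, 0.206]
ee_rot: [[0.004, -0.985, 0.173], [-0.001, 0.173, 0.985], [-1.0, -0.004, -0.001]]
wrist_force: [-0.3, -0.9, -0.5]
gripper_width: 0.273
time_s: 14.55
tcp_pos: [0.6785, 0.1344, 0.1589]
ee_rot: [[-0.001, -0.998, 0.056], [-0.002, 0.056, 0.998], [-1.0, 0.001, -0.002]]
wrist_force: [-0.2, 0.2, -2.4]
gripper_width: 0.276
[678.5 134.4 158.9] 176.8008303314564 [-0.2  0.2 -2.4]
```

View pics/wristd.png

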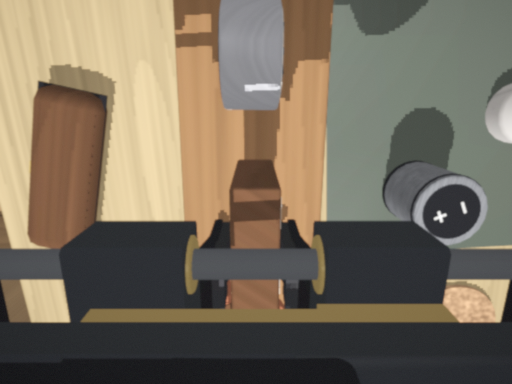

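```bash
cat >> h.py <<'E'
th=np.radians(-3.6);ux=np.array([np.cos(th),np.sin(th)]);uy=np.array([-np.sin(th),np.cos(th)])
def S(X):return np.stack([(X[...,:2]-np.array([.675,.0348]))@ux,(X[...,:2]-np.array([.675,.0348]))@uy],-1)*1000
def edges(P):
    m=(abs(P[...,2]-.0612)<.006)&(P[...,0]>.58)&(P[...,0]<.78);s=S(P[m]);o=[]
    for a in range(-240,240,10):
        q=s[(s[:,1]>a)&(s[:,1]<a+10)&(abs(s[:,0])<75)]
        if len(q)>100:
            l,h=np.percentile(q[:,0],[1,99])
            if h-l>112:o.append((a+5,l,h))
    o=np.array(o)
    if len(o)>2: print("shelf centre across",np.mean(o[:,1:]),"slope deg",np.degrees(np.polyfit(o[:,0],o[:,1:].mean(1),1)[0]),"edges",o[:,1:].mean(0))
E
python3 - <<'E'
from h import *
p=np.load("wristd.npy",allow_pickle=True).item();P=cloud(p)
edges(P)
def roi(r0,r1,c0,c1,z0,z1):
    m=np.zeros(P.shape[:2],bool);m[r0:r1,c0:c1]=1;m&=(P[...,2]>z0)&(P[...,2]<z1);return P[m]
c=roi(0,115,210,290,.085,.15);s=S(c);print("clock",rect(c),s.min(0),s.max(0),c[:,2].max())
f=roi(150,240,228,284,.17,.2);s=S(f);print("frame",rect(f),np.percentile(s,[1,99],0),np.percentile(f[:,2],[1,50,99]))
E
```

```text
shelf centre across -1.0370510433098346 slope deg -0.13569482206712402 edges [-59.80362597  57.72952389]
clock (array([674.4,  37.8]), array([62.5, 39. ]), 86.9) [-20.42351738 -28.31942904] [18.59677521 34.34606641] 0.13715250930883405
frame (array([676.7, 114.7]), array([26.2, 28.5]), 86.6) [[-16.08140974  66.97751911]
 [  9.12472571  92.5318724 ]] [0.17158909 0.18822271 0.18999707]
```

```bash
python3 -m creep '[[0,2.2,-0.8,-10,-0.007],[0,2.2,-0.8,-20,-0.007],[0,2.2,-0.8,-30,-0.007],[0,2.2,-0.8,-38,-0.007],[0,2.2,-0.8,-43,-0.007],[0,2.2,-0.8,-46,-0.007],[0,2.2,-0.8,-48,-0.007],[0,2.2,-0.8,-48,-0.007]]'
```

```text
time_s: 15.45
tcp_pos: [0.6828, 0.1341, 0.1137]
ee_rot: [[0.005, -0.998, 0.062], [-0.001, 0.062, 0.998], [-1.0, -0.005, -0.001]]
wrist_force: [-0.8, -1.0, -2.1]
gripper_width: 0.275
```

```bash
python3 -m creep '[[0,-1.9,-0.5,-1,0],[0,-1.9,-0.5,-1,0],[0,-1.9,-0.5,-2,0],[0,-1.9,-0.5,-2,0],[0,-1.9,-0.5,-3,0],[0,-1.9,-0.5,-3,0],[0,-1.9,-0.5,-3,0],[0,-1.9,-0.5,-3,0]]'; python3 look.py e wrist; python3 - <<'E'
from h import *
p=np.load("wriste.npy",allow_pickle=True).item();P=cloud(p)
edges(P)
cv2.imwrite("pics/we2.png",p["image"])
f=P[165:235,215:295].reshape(-1,3);f=f[f[:,2]>.1];s=S(f);print("frame",rect(f),np.percentile(s,[1,99],0),np.percentile(f[:,2],[1,50,99]))
E
```

```text
time_s: 16.25
tcp_pos: [0.6809, 0.1336, 0.1107]
ee_rot: [[0.005, -0.998, 0.062], [-0.001, 0.062, 0.998], [-1.0, -0.005, -0.001]]
wrist_force: [0.5, 0.3, -1.0]
gripper_width: 0.27
[680.9 133.6 110.7] 176.46843991972028 [ 0.5  0.3 -1. ]
shelf centre across -1.0366012821499986 slope deg -0.0884606992622712 edges [-59.67307812  57.59987555]
frame (array([679.2, 112.8]), array([24. , 40.7]), 85.9) [[-19.06094311  66.31641918]
 [ 17.80667343  89.6318727 ]] [0.10211917 0.13971348 0.14162043]
```

```bash
python3 -m creep '[[0,-0.3,0,-1,0],[0,-0.3,0,-1.5,0],[0,-0.3,0,-1.5,0],[1,-0.3,0,-1,0],[1,-0.3,0,-1,0],[1,-0.3,0,-1,0],[1,-0.3,0,-1,0],[1,-0.3,0,-1,0]]'
python3 -m creep '[[1,0,0,10,0],[1,0,0,40,0],[1,0,0,75,0],[1,0,0,100,0],[1,-20,0,100,0],[1,-60,2,100,0],[1,-100,4,100,0],[1,-130,6,100,0]]'
python3 -m creep '[[1,-20,10,0,0],[1,-30,19,0,0],[1,-33,21,0,0],[1,-33,22,0,0],[1,-33,22,0,0],[1,-33,22,0,0],[1,-33,22,0,0],[1,-33,22,0,0]]'
python3 look.py f wrist,scene,top
python3 - <<'E'
from h import *
p=np.load("wristf.npy",allow_pickle=True).item();P=cloud(p);edges(P)
for c in comps(P,0.04,0.1,(0.4,0.6),(0.05,0.3)):
    t=c[c[:,2]>c[:,2].max()-.01];print(len(c),rect(c),rect(t),cv2.minEnclosingCircle((t[:,:2]*1000).astype(np.float32)),c[:,2].max())
p=np.load("scenef.npy",allow_pickle=True).item()
cv2.imwrite("pics/sfc.png",cv2.resize(p["image"][130:300,160:400],None,fx=3.3,fy=3.3,interpolation=cv2.INTER_CUBIC))
E
```

```text
time_s: 17.1
tcp_pos: [0.6806, 0.1336, 0.1096]
ee_rot: [[0.004, -0.998, 0.062], [-0.001, 0.062, 0.998], [-1.0, -0.005, -0.001]]
wrist_force: [0.7, -0.2, -0.4]
gripper_width: 0.644
time_s: 17.9
tcp_pos: [0.5488, 0.1394, 0.2106]
ee_rot: [[0.005, -0.998, 0.062], [-0.001, 0.062, 0.998], [-1.0, -0.005, -0.0]]
wrist_force: [-0.5, 0.3, 0.7]
gripper_width: 0.998
time_s: 18.7
tcp_pos: [0.5161, 0.1611, 0.2103]
ee_rot: [[0.005, -0.998, 0.062], [-0.001, 0.062, 0.998], [-1.0, -0.005, -0.001]]
wrist_force: [0.2, -0.7, -0.0]
gripper_width: 0.995
[516.1 161.1 210.3] 176.4318640098676 [ 0.2 -0.7 -0. ]
shelf centre across -2.3138857385892306 slope deg -0.10968947695532652 edges [-61.0546767   56.42690522]
3263 (array([516.4, 160.8]), array([62. , 61.8]), 86.5) (array([516.2, 161. ]), array([62.2, 61.6]), 41.9) ((516.210205078125, 161.07272338867188), 31.32278823852539) 0.07594319573488606
```

View pics/sfc.png

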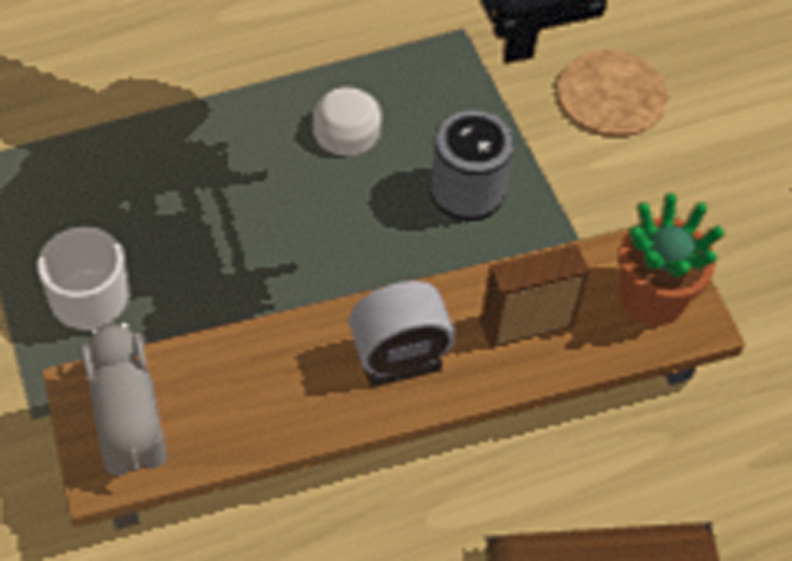

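View pics/wristf.png

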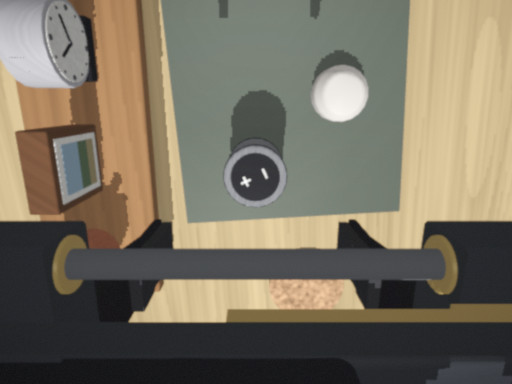

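```bash
python3 -m creep '[[1,0.7,-0.4,-25,0],[1,0.7,-0.4,-55,0],[1,0.7,-0.4,-85,0],[1,0.7,-0.4,-110,0],[1,0.7,-0.4,-135,0],[1,0.7,-0.4,-152,0],[1,0.7,-0.4,-162,0],[1,0.7,-0.4,-162,0]]'
python3 -m creep '[[0,0,0,0,0],[0,0,0,0,0],[0,0,0,0,0],[0,0,0,0,0],[0,0,0,0,0],[0,0,0,0,0],[0,0,0,0,0],[0,0,0,0,0]]'
```

```text
time_s: 19.65
tcp_pos: [0.5159, 0.1604, 0.0473]
ee_rot: [[0.003, -0.998, 0.062], [-0.003, 0.062, 0.998], [-1.0, -0.003, -0.002]]
wrist_force: [-0.4, 0.1, -0.2]
gripper_width: 0.999
time_s: 20.45
tcp_pos: [0.5165, 0.1607, 0.0479]
ee_rot: [[0.004, -0.998, 0.062], [-0.002, 0.062, 0.998], [-1.0, -0.004, -0.002]]
wrist_force: [0.2, -0.6, 5.4]
gripper_width: 0.707
```

```bash
python3 -m creep '[[0,0,0,25,0],[0,0,0,65,0],[0,0,0,105,0],[0,0,-20,140,0],[0,5,-50,150,0],[0,10,-90,150,0],[0,25,-130,150,0],[0,45,-165,150,0]]'
python3 -m creep '[[0,35,-25,0,0],[0,65,-45,0,0],[0,90,-58,0,0],[0,102,-60,0,0],[0,106,-60,-10,0],[0,106,-60,-25,0],[0,106,-60,-35,0],[0,106,-60,-40,0]]'
python3 look.py g wrist
python3 - <<'E'
from h import *
p=np.load("wristg.npy",allow_pickle=True).item();P=cloud(p);edges(P)
s=sense();z=s["tcp_pos"][2]
for c in comps(P,z+.008,z+.035,(0.6,0.75),(-.15,0.0)):
    print(len(c),rect(c),S(c).min(0),S(c).max(0),c[:,2].max())
E
```

```text
time_s: 21.25
tcp_pos: [0.5598, -0.0058, 0.1966]
ee_rot: [[0.0, -0.998, 0.062], [-0.001, 0.062, 0.998], [-1.0, -0.0, -0.001]]
wrist_force: [0.4, 0.5, -3.3]
gripper_width: 0.704
time_s: 22.05
tcp_pos: [0.6638, -0.0653, 0.1539]
ee_rot: [[-0.005, -0.998, 0.062], [-0.001, 0.062, 0.998], [-1.0, 0.005, -0.001]]
wrist_force: [0.4, -0.4, -1.9]
gripper_width: 0.705
[663.8 -65.3 153.9] 176.4603900576398 [ 0.4 -0.4 -1.9]
shelf centre across -0.8707904901706698 slope deg -0.2026701610131848 edges [-59.74847941  58.00689843]
7464 (array([662.6, -80.4]), array([31.3, 79.4]), 86.1) [ -44.84933856 -131.42833658] [ 34.51830473 -99.95606901] 0.18899653642419376
1600 (array([665.2, -42.1]), array([14.5, 49.4]), 86.5) [-29.6238635  -84.63440041] [ 19.74861567 -70.08904843] 0.18139825357149988
```

View pics/wristg.png

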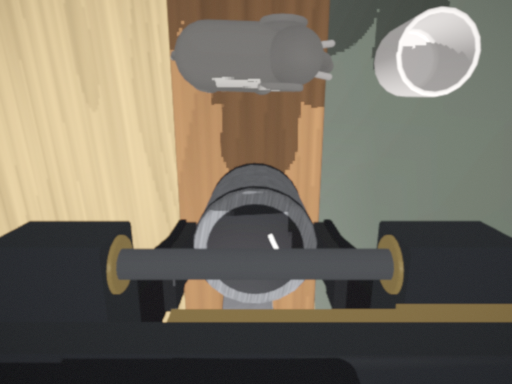

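```bash
python3 -m creep '[[0,3,1.3,-10,0],[0,4,1.3,-20,0],[0,3.5,1.3,-28,0],[0,3.5,1.3,-35,0],[0,3.5,1.3,-40,0],[0,3.5,1.3,-42,0],[0,3.5,1.3,-43,0],[0,3.5,1.3,-43,0]]'; python3 look.py h wrist
python3 - <<'E'
from h import *
p=np.load("wristh.npy",allow_pickle=True).item();P=cloud(p);edges(P)
for c in comps(P,.067,.16,(0.6,0.75),(-.2,-.12)):
    print("eleph",len(c),rect(c),S(c).min(0),S(c).max(0),c[:,2].max())
t=sense()["tcp_pos"];print(S(t))
E
```

```text
time_s: 22.9
tcp_pos: [0.6677, -0.0641, 0.1112]
ee_rot: [[-0.004, -0.998, 0.062], [-0.001, 0.062, 0.998], [-1.0, 0.004, -0.001]]
wrist_force: [0.2, -1.1, -2.8]
gripper_width: 0.704
[667.7 -64.1 111.2] 176.4651651687503 [ 0.2 -1.1 -2.8]
shelf centre across -0.6109176546876994 slope deg -0.5286801491953288 edges [-59.20605504  57.98421974]
eleph 15348 (array([ 657.3, -160.1]), array([ 38.1, 113.9]), 84.7) [ -62.43579273 -215.89099958] [  51.44415483 -176.44374542] 0.1349298601370843
[ -0.99597035 -99.1625279 ]
```

```bash
python3 -m creep '[[0,0.2,0,-1,0],[0,0.2,0,-2,0],[0,0.2,0,-3,0],[0,0.2,0,-3.5,0],[0,0.2,0,-3.5,0],[0,0.2,0,-3.5,0],[0,0.2,0,-3.5,0],[0,0.2,0,-3.5,0]]'
```

```text
time_s: 23.75
tcp_pos: [0.668, -0.0641, 0.1082]
ee_rot: [[-0.003, -0.998, 0.062], [-0.001, 0.062, 0.998], [-1.0, 0.003, -0.001]]
wrist_force: [-0.6, -0.1, -0.4]
gripper_width: 0.701
```

```bash
python3 -m creep '[[1,0,0,0,0],[1,0,0,0,0],[1,0,0,0,0],[1,0,0,0,0],[1,0,0,10,0],[1,0,0,40,0],[1,0,0,75,0],[1,-10,0,95,0]]'
python3 -m creep '[[1,-35,-15,0,0],[1,-70,-35,0,0],[1,-100,-60,0,0],[1,-120,-80,0,0],[1,-133,-92,0,0],[1,-138,-97,0,0],[1,-138,-97,0,0],[1,-138,-97,0,0]]'
python3 look.py i wrist,scene,top
python3 - <<'E'
from h import *
p=np.load("wristi.npy",allow_pickle=True).item();P=cloud(p);edges(P)
for c in comps(P,0.045,0.1,(0.45,0.6),(-.25,-.05)):
    t=c[c[:,2]>c[:,2].max()-.006];print(len(c),rect(c),rect(t),cv2.minEnclosingCircle((t[:,:2]*1000).astype(np.float32)),c[:,2].max())
p=np.load("scenei.npy",allow_pickle=True).item()
cv2.imwrite("pics/sic.png",cv2.resize(p["image"][130:300,160:400],None,fx=3.3,fy=3.3,interpolation=cv2.INTER_CUBIC))
E
```

```text
time_s: 24.55
tcp_pos: [0.66, -0.0643, 0.2071]
ee_rot: [[0.003, -0.998, 0.061], [-0.002, 0.061, 0.998], [-1.0, -0.003, -0.002]]
wrist_force: [0.5, 0.2, -0.2]
gripper_width: 1.0
time_s: 25.35
tcp_pos: [0.523, -0.161, 0.2071]
ee_rot: [[0.003, -0.998, 0.061], [-0.002, 0.061, 0.998], [-1.0, -0.003, -0.002]]
wrist_force: [0.2, -1.0, -0.5]
gripper_width: 1.001
[ 523.  -161.   207.1] 176.52063891855957 [ 0.2 -1.  -0.5]
shelf centre across -1.8207791327406426 slope deg -0.7541195108280849 edges [-60.57323799  56.93167973]
72 (array([ 599.4, -203. ]), array([16.6,  1.2]), 89.3) (array([ 599.5, -203.5]), array([14.6,  1.1]), 88.6) ((599.7716674804688, -203.50100708007812), 7.278548240661621) 0.06206077335875859
1096 (array([ 517.6, -163.2]), array([63. , 62.8]), 25.1) (array([ 517.6, -163.2]), array([63. , 62.8]), 25.1) ((517.5738525390625, -162.91073608398438), 31.960617065429688) 0.06345890356820605
```

View pics/sic.png

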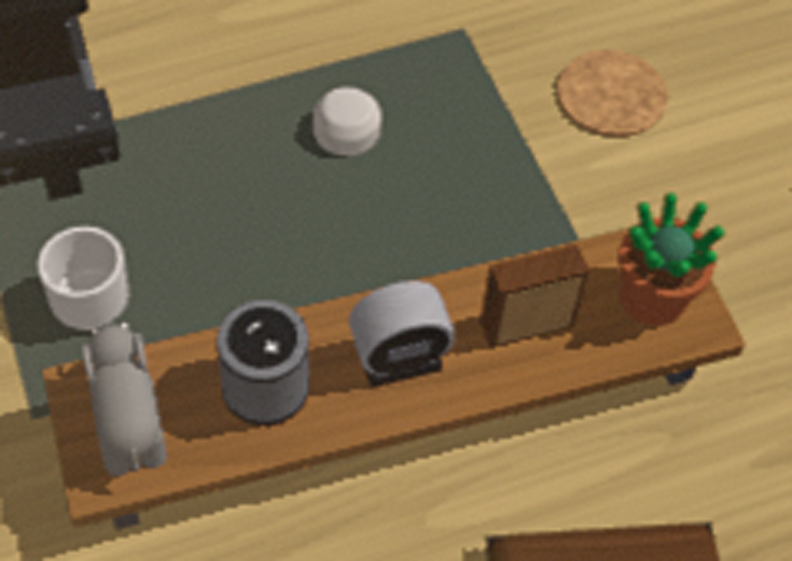

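View pics/wristi.png

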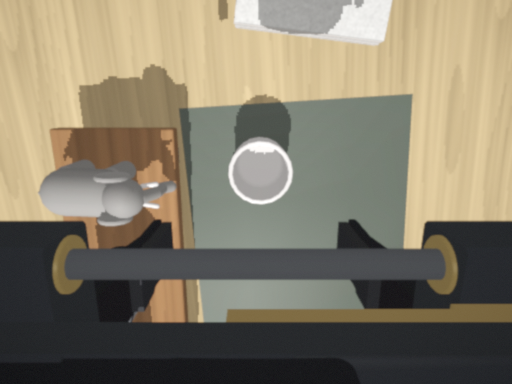

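```bash
python3 -m creep '[[1,-4.5,-1,0,0.14],[1,-4.5,-1,0,0.28],[1,-4.5,-1,0,0.42],[1,-4.5,-1,0,0.56],[1,-4.5,-1,0,0.7],[1,-4.5,-1,-20,0.84],[1,-4.5,-1,-40,0.98],[1,-4.5,-1,-60,1.12]]'
python3 -m creep '[[1,0,0,-5,0.14],[1,0,0,-10,0.28],[1,0,0,-15,0.42],[1,0,0,-40,0.42],[1,0,0,-65,0.42],[1,0,0,-85,0.42],[1,0,0,-97,0.42],[1,0,0,-103,0.42]]'
python3 look.py j wrist,top; python3 - <<'E'
from h import *
p=np.load("wristj.npy",allow_pickle=True).item()
p=np.load("topj.npy",allow_pickle=True).item()
cv2.imwrite("pics/tjc.png",cv2.resize(p["image"][110:290,270:440],None,fx=3.3,fy=3.3))
E
```

```text
time_s: 26.3
tcp_pos: [0.5189, -0.1612, 0.146]
ee_rot: [[0.003, -0.483, -0.876], [0.001, -0.876, 0.483], [-1.0, -0.002, -0.002]]
wrist_force: [-0.1, 0.4, -0.8]
gripper_width: 1.0
time_s: 27.1
tcp_pos: [0.5188, -0.1609, 0.0417]
ee_rot: [[0.0, -0.084, -0.997], [0.002, -0.997, 0.084], [-1.0, -0.002, -0.0]]
wrist_force: [-0.3, -0.4, 0.0]
gripper_width: 0.997
[ 518.8 -160.9   41.7] 85.20988722263243 [-0.3 -0.4  0. ]
```

View pics/wristj.png

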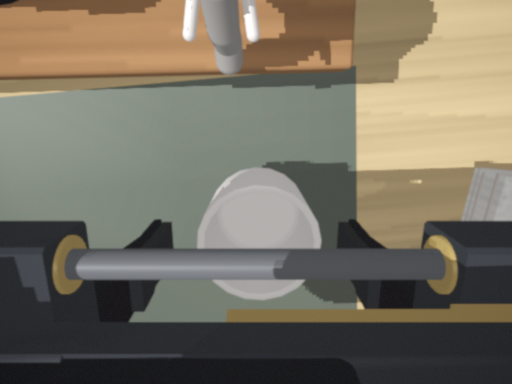

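Bowl rim at (260,235), centred between the fingers. Closing.

```bash
python3 -m creep '[[0,0,0,0,0],[0,0,0,0,0],[0,0,0,0,0],[0,0,0,0,0],[0,0,0,0,0],[0,0,0,0,0],[0,0,0,0,0],[0,0,0,8,0]]'
python3 -m creep '[[0,-20,0,30,0],[0,-45,10,60,0],[0,-70,40,80,0],[0,-80,80,80,0],[0,-80,125,80,0],[0,-80,170,80,0],[0,-80,215,80,0],[0,-80,260,80,0]]'
```

```text
time_s: 28.0
tcp_pos: [0.5176, -0.1607, 0.0494]
ee_rot: [[-0.002, -0.085, -0.996], [0.003, -0.996, 0.085], [-1.0, -0.003, 0.002]]
wrist_force: [-0.1, 0.7, -2.5]
gripper_width: 0.723
time_s: 28.8
tcp_pos: [0.4364, 0.1011, 0.1293]
ee_rot: [[-0.003, -0.085, -0.996], [0.004, -0.996, 0.085], [-1.0, -0.003, 0.003]]
wrist_force: [1.4, -0.2, -2.3]
gripper_width: 0.723
```

```bash
python3 -m creep '[[0,6,45,0,0],[0,12,90,0,0],[0,18,135,0,0],[0,23,175,0,0],[0,25,205,0,0],[0,26,218,0,0],[0,26.5,222,0,0],[0,26.5,222,-15,0]]'
python3 look.py k wrist,top,scene;python3 - <<'E'
from h import *
p=np.load("topk.npy",allow_pickle=True).item()
cv2.imwrite("pics/tkc.png",cv2.resize(p["image"][190:290,90:190],None,fx=5,fy=5))
p=np.load("scenek.npy",allow_pickle=True).item()
cv2.imwrite("pics/skc.png",cv2.resize(p["image"][90:220,280:420],None,fx=4,fy=4))
E
```

```text
time_s: 29.6
tcp_pos: [0.4635, 0.3238, 0.1156]
ee_rot: [[-0.001, -0.084, -0.996], [0.006, -0.996, 0.084], [-1.0, -0.006, 0.001]]
wrist_force: [0.6, -0.4, -1.6]
gripper_width: 0.725
[463.5 323.8 115.6] 85.15511165014817 [ 0.6 -0.4 -1.6]
```

View pics/wristk.png

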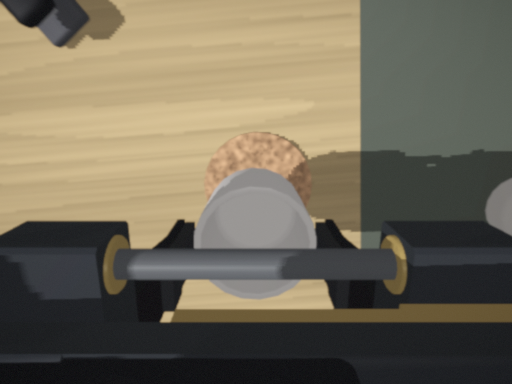

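View pics/skc.png

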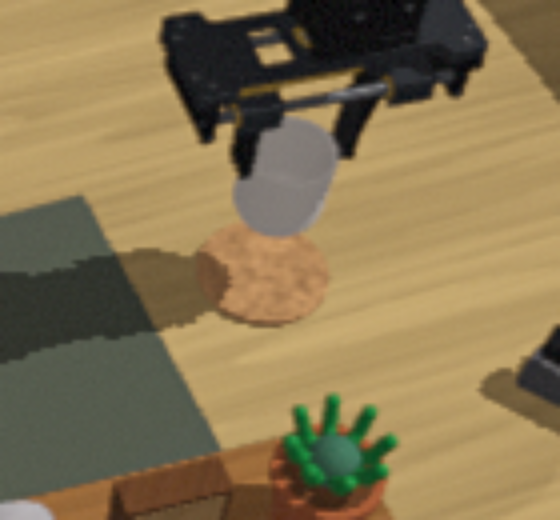

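```bash
python3 - <<'E'
from h import *
from scipy.optimize import least_squares
def fit(n,roi,zc=.006):
    p=np.load(n+".npy",allow_pickle=True).item();I=p["image"]
    im=cv2.GaussianBlur(I,(5,5),0).astype(float);r0,r1,c0,c1=roi
    R=im[...,2]/im[...,1]
    sub=R[r0:r1,c0:c1];t,_=cv2.threshold(np.clip((sub-1)*200,0,255).astype(np.uint8),0,255,cv2.THRESH_OTSU);t=1+t/200
    m=np.zeros(R.shape,np.uint8);m[r0:r1,c0:c1]=sub>t
    m=cv2.morphologyEx(cv2.morphologyEx(m,cv2.MORPH_OPEN,np.ones((3,3))),cv2.MORPH_CLOSE,np.ones((5,5)))
    cs,_=cv2.findContours(m,cv2.RETR_EXTERNAL,cv2.CHAIN_APPROX_NONE);c=max(cs,key=cv2.contourArea)[:,0]
    X=np.array([atz(p,q,zc)[:2] for q in c])*1000
    f=lambda a:np.hypot(X[:,0]-a[0],X[:,1]-a[1])-a[2]
    r=least_squares(f,[463,323,48],loss="soft_l1",f_scale=.7)
    r2=least_squares(lambda a:f([a[0],a[1],48]),[463,323],loss="soft_l1",f_scale=.7)
    print(n,t,len(c),r.x.round(1),r2.x.round(1))
    o=I.copy();cv2.drawContours(o,[c.reshape(-1,1,2)],-1,(255,0,0),1);cv2.imwrite(f"pics/fit_{n}.png",cv2.resize(o[max(0,r0-10):r1+10,c0-10:c1+10],None,fx=4,fy=4))
fit("top0",(205,275,108,172));fit("scene0",(135,182,322,372));fit("wristk",(120,188,185,330))
fit("topf",(205,275,108,172))
p=np.load("wristk.npy",allow_pickle=True).item();P=cloud(p)
for c in comps(P,.108,.15,(.4,.53),(.27,.37)): print(len(c),rect(c),c[:,2].max())
E
```

```text
top0 1.255 105 [461.  322.4  47.3] [461.  322.4]
scene0 1.26 84 [462.4 320.   47.7] [462.4 320. ]
wristk 1.165 267 [463.2 321.4  45.1] [459.8 321.7]
topf 1.11 277 [434.3 324.4  80.9] [442.4 322.7]
3695 (array([471.3, 323.1]), array([80.9, 44.9]), 85.7) 0.1499934568680573
1236 (array([436.2, 326.3]), array([48. , 12.3]), 84.7) 0.13526327608190894
```

View pics/fit_wristk.png

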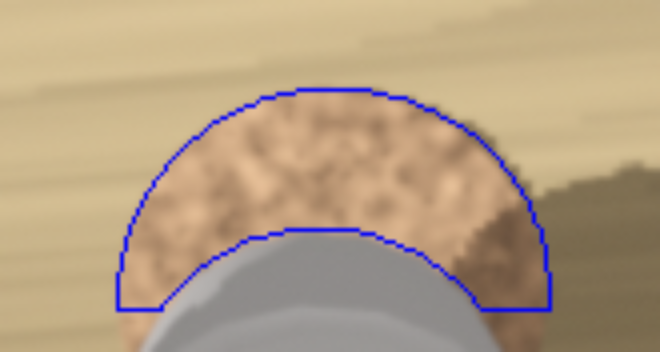

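```bash
python3 - <<'E'
from h import *
from scipy.optimize import least_squares
p=np.load("wristk.npy",allow_pickle=True).item();im=cv2.GaussianBlur(p["image"],(3,3),0).astype(float);R=im[...,2]/im[...,1]
m=np.zeros(R.shape,np.uint8);m[120:195,185:330]=R[120:195,185:330]>1.165
m=cv2.morphologyEx(m,cv2.MORPH_OPEN,np.ones((3,3)))
pts=[]
for u in range(210,308):
    v=np.where(m[:,u])[0]
    if len(v): pts.append((u,v[0]-.5))
for v in range(150,190):
    u=np.where(m[v])[0]
    if len(u): pts+= [(u[0]-.5,v),(u[-1]+.5,v)]
X=np.array([atz(p,q,.006)[:2] for q in pts])*1000
f=lambda a:np.hypot(X[:,0]-a[0],X[:,1]-a[1])-a[2]
r=least_squares(f,[463,323,48],loss="soft_l1",f_scale=.7);print(r.x)
r=least_squares(lambda a:f([*a,48]),[463,323],loss="soft_l1",f_scale=.7);print(r.x,np.abs(r.fun).mean())
E
```

```text
[460.45440972 321.57318518  48.26263753]
[460.78900989 321.53772139] 0.2354389700008978
```

```bash
python3 -m creep '[[0,-2,-2.3,-15,0],[0,-2,-2.3,-30,0],[0,-2,-2.3,-42,0],[0,-2,-2.3,-51,0],[0,-2,-2.3,-58,0],[0,-2,-2.3,-62,0],[0,-2,-2.3,-65,0],[0,-2,-2.3,-65,0]]'
```

```text
time_s: 30.55
tcp_pos: [0.46, 0.3188, 0.0494]
ee_rot: [[-0.005, -0.086, -0.996], [0.001, -0.996, 0.086], [-1.0, -0.0, 0.006]]
wrist_force: [-1.6, -1.0, 3.7]
gripper_width: 0.721
```

```bash
python3 -m creep '[[0,0,0,4,0],[0,1.2,2.4,4,0],[0,1.2,2.4,4,0],[0,1.2,2.4,3,0],[0,1.2,2.4,2,0],[0,1.2,2.4,1,0],[0,1.2,2.4,0,0],[0,1.2,2.4,0,0]]'; python3 look.py l wrist
```

```text
time_s: 31.35
tcp_pos: [0.4612, 0.3211, 0.0495]
ee_rot: [[-0.006, -0.086, -0.996], [0.0, -0.996, 0.086], [-1.0, 0.0, 0.006]]
wrist_force: [-1.1, -0.8, -0.7]
gripper_width: 0.725
[461.2 321.1  49.5] 85.08918410061277 [-1.1 -0.8 -0.7]
```

View pics/wristl.png

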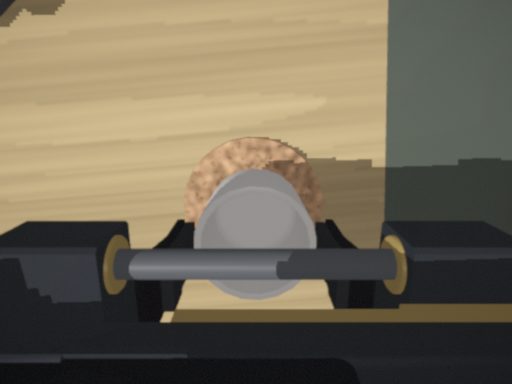

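```bash
python3 -m creep '[[1,0,0,-0.5,0],[1,0,0,-0.5,0],[1,0,0,-0.5,0],[1,0,0,-0.5,0],[1,0,0,10,0],[1,0,0,40,0],[1,0,0,75,0],[1,0,0,110,0]]'
python3 -m creep '[[1,-7,-40,20,0],[1,-14,-85,40,0],[1,-21,-130,40,0],[1,-28,-170,40,0],[1,-34,-205,40,0],[1,-38,-228,40,0],[1,-38,-234,40,0],[1,-38,-234,40,0]]'
python3 look.py m wrist,top,scene
python3 - <<'E'
from h import *
for n in ["wristm","topm","scenem"]:
    p=np.load(n+".npy",allow_pickle=True).item();P=cloud(p)
    for c in comps(P,0.012,0.06,(0.36,0.49),(.02,.16)):
        print(n,len(c),rect(c),cv2.minEnclosingCircle((c[:,:2]*1000).astype(np.float32)),c[:,2].max())
    for c in comps(P,0.015,0.08,(0.4,0.53),(.25,.4)):
        t=c[c[:,2]>c[:,2].max()-.008];print(n,"bowl",len(c),rect(t),c[:,2].max())
E
```

```text
time_s: 32.2
tcp_pos: [0.4611, 0.321, 0.1614]
ee_rot: [[-0.005, -0.085, -0.996], [0.0, -0.996, 0.085], [-1.0, 0.0, 0.005]]
wrist_force: [0.2, 1.0, -0.6]
gripper_width: 1.002
time_s: 33.0
tcp_pos: [0.4235, 0.0866, 0.2022]
ee_rot: [[-0.004, -0.087, -0.996], [0.001, -0.996, 0.087], [-1.0, -0.001, 0.004]]
wrist_force: [0.1, 0.7, -0.4]
gripper_width: 0.999
[423.5  86.6 202.2] 85.02141902747604 [ 0.1  0.7 -0.4]
wristm 2152 (array([421.8,  88.1]), array([55.8, 56.7]), 84.0) ((421.6449890136719, 88.02017211914062), 28.732908248901367) 0.038723803306393356
wristm bowl 3398 (array([454.8, 309.2]), array([39.4, 63.8]), 70.8) 0.06953785186663275
topm 148 (array([418.5,  72.6]), array([23.7, 50.4]), 84.8) ((418.77850341796875, 78.63440704345703), 25.57710075378418) 0.03807486974479235
topm bowl 420 (array([459.2, 320.9]), array([60.6, 63.5]), 1.2) 0.07169170480444154
scenem 295 (array([425.7,  85.5]), array([53.6, 50.8]), 70.9) ((424.1549987792969, 86.07347869873047), 28.739910125732422) 0.04037882844954488
scenem bowl 543 (array([460.6, 318.7]), array([61.5, 62.7]), 64.1) 0.0709424926956348
```

View pics/wristm.png

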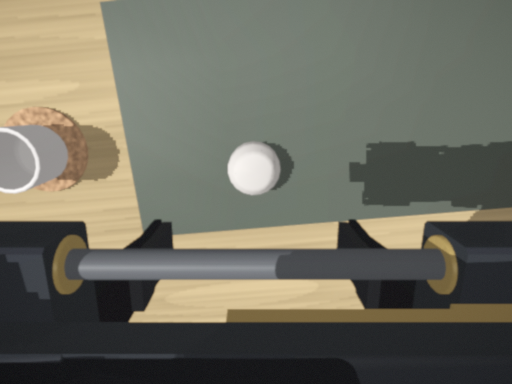

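View pics/scenem.png

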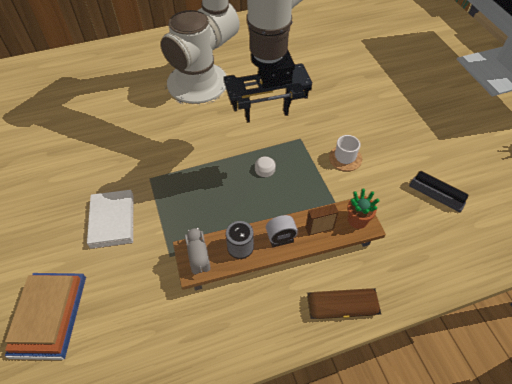

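```bash
python3 -m creep '[[1,-1.2,1,-30,0],[1,-1.2,1,-65,0],[1,-1.2,1,-100,0],[1,-1.2,1,-130,0],[1,-1.2,1,-155,0],[1,-1.2,1,-170,0],[1,-1.2,1,-178,0],[1,-1.2,1,-178,0]]'
python3 -m creep '[[0,0,0,0,0],[0,0,0,0,0],[0,0,0,0,0],[0,0,0,0,0],[0,0,0,0,0],[0,0,0,0,0],[0,0,0,0,0],[0,0,0,0,0]]'
```

```text
time_s: 33.95
tcp_pos: [0.4222, 0.0893, 0.0227]
ee_rot: [[-0.007, -0.084, -0.996], [-0.001, -0.997, 0.084], [-1.0, 0.001, 0.007]]
wrist_force: [0.3, -0.5, -0.2]
gripper_width: 1.002
time_s: 34.75
tcp_pos: [0.4222, 0.0892, 0.0227]
ee_rot: [[-0.007, -0.084, -0.996], [-0.001, -0.997, 0.084], [-1.0, 0.001, 0.007]]
wrist_force: [0.1, -2.2, 1.2]
gripper_width: 0.357
```

```bash
python3 look.py n wrist,scene; python3 - <<'E'
from h import *
p=np.load("scenen.npy",allow_pickle=True).item()
cv2.imwrite("pics/snc.png",cv2.resize(p["image"][100:220,190:330],None,fx=5,fy=5))
E
```

```text
[422.2  89.2  22.7] 85.20794635511899 [ 0.1 -2.2  1.2]
```

View pics/wristn.png

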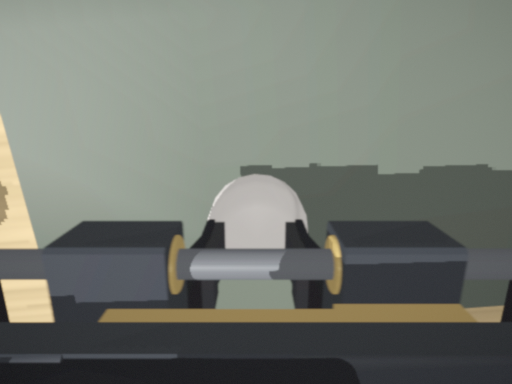

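View pics/snc.png

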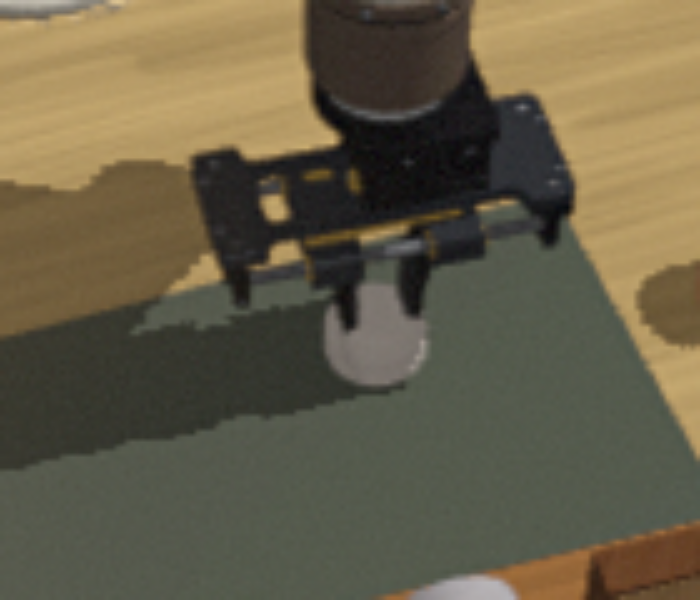

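```bash
python3 -m creep '[[1,-3,0,0,0],[1,-3,0,0,0],[1,-3,0,0,0],[1,-3,0,0,0],[1,-3,0,0,0],[1,-3,0,30,0],[1,-3,0,60,0],[1,-3,0,100,0]]'
python3 look.py o wrist,top,scene
python3 - <<'E'
from h import *
for n in ["wristo","topo","sceneo"]:
    p=np.load(n+".npy",allow_pickle=True).item();P=cloud(p)
    for c in comps(P,0.010,0.06,(0.36,0.52),(.02,.16)):
        print(n,len(c),rect(c),cv2.minEnclosingCircle((c[:,:2]*1000).astype(np.float32)),np.percentile(c[:,2],[2,50,99.5]))
E
```

```text
time_s: 35.65
tcp_pos: [0.4178, 0.088, 0.123]
ee_rot: [[-0.011, -0.083, -0.996], [-0.004, -0.997, 0.083], [-1.0, 0.005, 0.011]]
wrist_force: [0.6, 0.0, -0.1]
gripper_width: 0.91
[417.8  88.  123. ] 85.23004569557925 [ 0.6  0.  -0.1]
wristo 3492 (array([421.9,  88.1]), array([56.5, 56.6]), 61.9) ((421.5564270019531, 88.00068664550781), 28.824121475219727) [0.018639   0.03390839 0.03779827]
topo 99 (array([418.3,  69.9]), array([17. , 43.2]), 87.4) ((418.4007568359375, 72.5672607421875), 22.36901092529297) [0.01925748 0.03138191 0.03744476]
sceneo 305 (array([426.6,  83.7]), array([57., 50.]), 53.4) ((422.8909912109375, 85.2603759765625), 29.82905387878418) [0.01156195 0.03122398 0.03838451]
```

View pics/wristo.png

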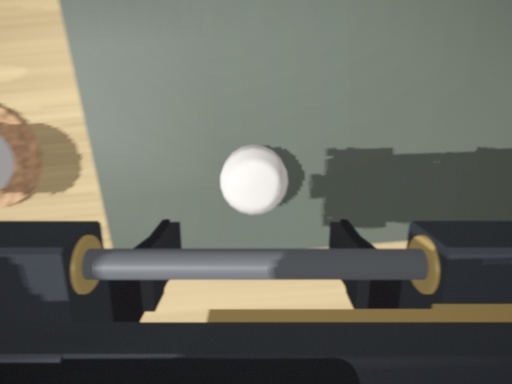

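```bash
python3 - <<'E'
from h import *
for n in ["wristm","wristn","wristo","wristl"]:
    p=np.load(n+".npy",allow_pickle=True).item();P=cloud(p);print(n,p["eye"])
    for c in comps(P,0.010,0.045,(0.36,0.52),(.02,.16)):
        print(" puck",len(c),rect(c),c.min(0).round(3),c.max(0).round(3))
    for c in comps(P,0.045,0.32,(0.3,0.52),(.0,.5)):
        print(" other",len(c),rect(c),c.min(0).round(3),c.max(0).round(3))
p=np.load("scenen.npy",allow_pickle=True).item();P=cloud(p)
for c in comps(P,0.010,0.06,(0.36,0.52),(.02,.16)): print("scene",len(c),rect(c),c.min(0).round(3),c.max(0).round(3))
E
```

```text
wristm [0.49344664 0.08040706 0.37649724]
 puck 2162 (array([421.8,  88.1]), array([55.8, 56.7]), 84.0) [0.393 0.06  0.01 ] [0.45  0.116 0.039]
 other 1533 (array([457.4, 315.5]), array([53.4, 63.7]), 75.0) [0.428 0.288 0.045] [0.491 0.346 0.07 ]
 other 41394 (array([436.9,  85.1]), array([142.9,  50.3]), 85.1) [0.409 0.012 0.214] [0.467 0.154 0.32 ]
wristn [0.49270865 0.0835414  0.19677564]
 puck 5336 (array([433.3,  87. ]), array([56.3, 34.4]), 86.0) [0.415 0.06  0.01 ] [0.45  0.115 0.045]
 other 70944 (array([436.6,  88. ]), array([160.,  49.]), 85.2) [0.411 0.008 0.045] [0.465 0.169 0.155]
wristo [0.48907897 0.08291822 0.29677856]
 puck 3492 (array([421.9,  88.1]), array([56.5, 56.6]), 61.9) [0.393 0.059 0.01 ] [0.45  0.116 0.039]
 other 70155 (array([432.2,  87.1]), array([142.8,  50. ]), 85.3) [0.404 0.014 0.134] [0.462 0.156 0.256]
wristl [0.5314866  0.31515033 0.22361355]
 other 76771 (array([463.9, 321. ]), array([130.1,  72.2]), 85.2) [0.428 0.253 0.045] [0.505 0.383 0.182]
scene 314 (array([427.2,  84.7]), array([53.7, 50.7]), 69.9) [0.401 0.058 0.01 ] [0.452 0.116 0.059]
```

```bash
python3 - <<'E'
from h import *
p=np.load("scenen.npy",allow_pickle=True).item();P=cloud(p);I=p["image"]
for v in range(156,180,2):
    print(v,[ (tuple((P[v,u]*1000).round(0).astype(int)),int(I[v,u].mean())) for u in (258,260,262,272,273)])
E
```

```text
156 [((np.int64(458), np.int64(54), np.int64(112)), 29), ((np.int64(459), np.int64(59), np.int64(111)), 25), ((np.int64(375), np.int64(96), np.int64(2)), 72), ((np.int64(433), np.int64(104), np.int64(64)), 17), ((np.int64(435), np.int64(106), np.int64(66)), 27)]
158 [((np.int64(432), np.int64(64), np.int64(71)), 18), ((np.int64(429), np.int64(70), np.int64(65)), 31), ((np.int64(408), np.int64(84), np.int64(36)), 116), ((np.int64(433), np.int64(104), np.int64(56)), 25), ((np.int64(433), np.int64(107), np.int64(55)), 17)]
160 [((np.int64(431), np.int64(64), np.int64(61)), 15), ((np.int64(430), np.int64(70), np.int64(57)), 30), ((np.int64(413), np.int64(82), np.int64(33)), 113), ((np.int64(434), np.int64(104), np.int64(49)), 25), ((np.int64(435), np.int64(106), np.int64(49)), 21)]
162 [((np.int64(430), np.int64(64), np.int64(51)), 30), ((np.int64(433), np.int64(69), np.int64(52)), 25), ((np.int64(420), np.int64(80), np.int64(34)), 115), ((np.int64(433), np.int64(104), np.int64(39)), 26), ((np.int64(436), np.int64(106), np.int64(41)), 27)]
164 [((np.int64(431), np.int64(64), np.int64(43)
[... 1357 characters left out ...]
p.int64(66), np.int64(12)), 111), ((np.int64(446), np.int64(71), np.int64(14)), 112), ((np.int64(446), np.int64(101), np.int64(1)), 114), ((np.int64(447), np.int64(103), np.int64(2)), 96)]
176 [((np.int64(440), np.int64(61), np.int64(2)), 49), ((np.int64(440), np.int64(67), np.int64(0)), 69), ((np.int64(445), np.int64(71), np.int64(3)), 106), ((np.int64(453), np.int64(98), np.int64(2)), 82), ((np.int64(454), np.int64(101), np.int64(1)), 84)]
178 [((np.int64(447), np.int64(59), np.int64(2)), 48), ((np.int64(449), np.int64(64), np.int64(2)), 44), ((np.int64(452), np.int64(69), np.int64(5)), 49), ((np.int64(458), np.int64(96), np.int64(0)), 85), ((np.int64(462), np.int64(98), np.int64(4)), 82)]
```

```bash
python3 - <<'E'
from h import *
p=np.load("scenem.npy",allow_pickle=True).item();P=cloud(p)
cv2.imwrite("pics/smc.png",cv2.resize(p["image"][50:130,215:325],None,fx=7,fy=7))
for c in comps(P,0.12,0.3,(0.3,0.6),(-.05,.25)): 
    print(len(c),c.min(0).round(3),c.max(0).round(3))
m=(P[...,2]>.14)&(P[...,2]<.235)&(abs(P[...,0]-.42)<.08)
v,u=np.where(m);
o=np.argsort(P[m][:,2])[:25]
for i in o: print(u[i],v[i],P[v[i],u[i]].round(3))
E
```

```text
29 [0.415 0.119 0.267] [0.456 0.137 0.3  ]
294 [0.417 0.038 0.211] [0.469 0.169 0.3  ]
158 [ 0.407 -0.004  0.213] [0.46  0.042 0.3  ]
283 112 [0.424 0.131 0.211]
282 110 [0.417 0.131 0.212]
248 122 [0.43  0.038 0.213]
249 121 [0.428 0.041 0.214]
287 114 [0.436 0.137 0.214]
283 111 [0.423 0.131 0.214]
287 115 [0.44  0.135 0.215]
247 122 [0.431 0.035 0.216]
248 121 [0.429 0.038 0.216]
247 121 [0.428 0.036 0.216]
285 115 [0.44  0.13  0.216]
246 121 [0.428 0.034 0.217]
285 114 [0.437 0.131 0.217]
248 120 [0.427 0.039 0.218]
284 114 [0.437 0.128 0.218]
245 118 [0.419 0.034 0.218]
282 109 [0.42  0.13  0.219]
284 113 [0.435 0.129 0.219]
286 114 [0.44  0.132 0.219]
245 117 [0.417 0.035 0.219]
287 113 [0.439 0.135 0.22 ]
249 120 [0.431 0.04  0.221]
246 120 [0.429 0.033 0.221]
283 110 [0.426 0.13  0.221]
285 113 [0.438 0.13  0.221]
```

View pics/smc.png

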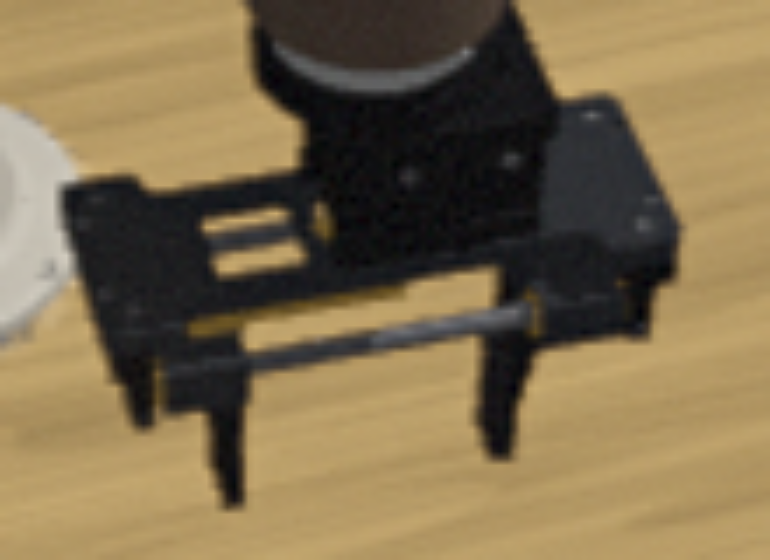

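The fingertips in the pictures sit about 10 mm above the reported TCP, where the description puts them 19 mm below it. So my jaws closed over the dome and the puck never moved. I'll go lower, in two steps, checking the force.

```bash
python3 -m creep '[[1,4.3,-0.3,-25,0],[1,4.3,-0.3,-50,0],[1,4.3,-0.3,-72,0],[1,4.3,-0.3,-90,0],[1,4.3,-0.3,-102,0],[1,4.3,-0.3,-110,0],[1,4.3,-0.3,-115,0],[1,4.3,-0.3,-115,0]]'; python3 look.py p scene,wrist; python3 - <<'E'
from h import *
p=np.load("scenep.npy",allow_pickle=True).item();P=cloud(p)
cv2.imwrite("pics/spc.png",cv2.resize(p["image"][100:220,190:330],None,fx=5,fy=5))
E
```

```text
time_s: 36.6
tcp_pos: [0.4244, 0.089, 0.0097]
ee_rot: [[-0.004, -0.083, -0.997], [0.0, -0.997, 0.083], [-1.0, 0.0, 0.004]]
wrist_force: [-0.3, -1.7, -0.2]
gripper_width: 0.997
[424.4  89.    9.7] 85.25410389099298 [-0.3 -1.7 -0.2]
```

View pics/spc.png

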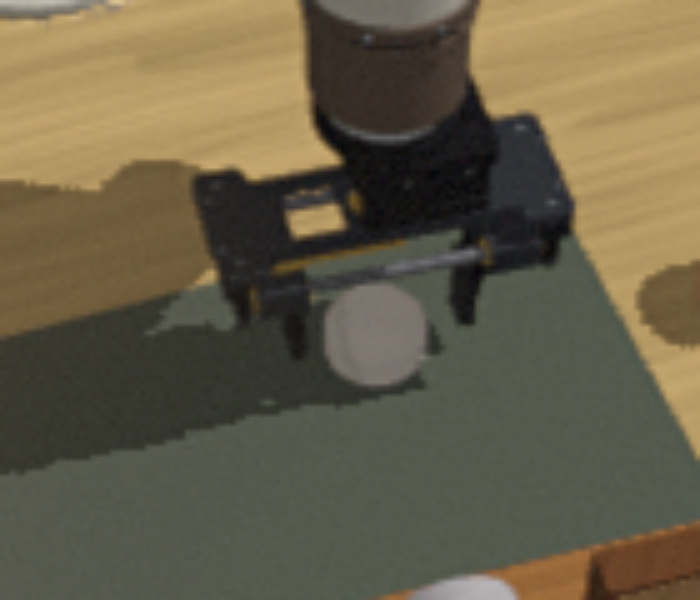

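View pics/wristp.png

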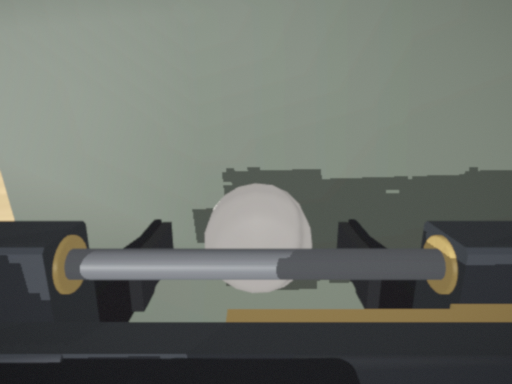

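```bash
python3 -m creep '[[1,-1.7,-1,-4,0],[1,-1.7,-1,-7,0],[1,-1.7,-1,-10,0],[1,-1.7,-1,-12,0],[1,-1.7,-1,-13,0],[1,-1.7,-1,-14,0],[1,-1.7,-1,-14,0],[1,-1.7,-1,-14,0]]'
python3 -m creep '[[0,0,0,0,0],[0,0,0,0,0],[0,0,0,0,0],[0,0,0,0,0],[0,0,0,0,0],[0,0,0,0,0],[0,0,0,0,0],[0,0,0,0,0]]'
```

```text
time_s: 37.5
tcp_pos: [0.4234, 0.0885, -0.0034]
ee_rot: [[-0.002, -0.082, -0.997], [0.001, -0.997, 0.082], [-1.0, -0.001, 0.002]]
wrist_force: [-0.4, -0.9, 0.3]
gripper_width: 0.999
time_s: 38.3
tcp_pos: [0.4234, 0.0883, -0.0034]
ee_rot: [[-0.002, -0.083, -0.997], [0.001, -0.997, 0.083], [-1.0, -0.001, 0.002]]
wrist_force: [-0.1, 0.2, 0.8]
gripper_width: 0.656
```

```bash
python3 -m creep '[[0,0,0,10,0],[0,0,0,25,0],[0,0,0,50,0],[0,0,-15,80,0],[0,3,-45,90,0],[0,6,-85,90,0],[0,9,-125,90,0],[0,12,-165,90,0]]'
python3 -m creep '[[0,3,-45,0,0],[0,6,-90,0,0],[0,9,-135,0,0],[0,12,-175,0,0],[0,15,-215,0,0],[0,17,-245,0,0],[0,18,-265,0,0],[0,18,-270,0,0]]'
python3 look.py q wrist,top,scene
python3 - <<'E'
from h import *
for n in ["wristq","topq","sceneq"]:
    p=np.load(n+".npy",allow_pickle=True).item();P=cloud(p)
    for c in comps(P,0.022,0.036,(0.3,0.6),(-.45,-.25)): print(n,len(c),rect(c),c.max(0).round(3),c.min(0).round(3))
E
```

```text
time_s: 39.1
tcp_pos: [0.4349, -0.0779, 0.0872]
ee_rot: [[-0.001, -0.082, -0.997], [0.002, -0.997, 0.082], [-1.0, -0.002, 0.001]]
wrist_force: [0.7, 0.8, -2.4]
gripper_width: 0.656
time_s: 39.9
tcp_pos: [0.4524, -0.3496, 0.0869]
ee_rot: [[-0.002, -0.085, -0.996], [0.002, -0.996, 0.085], [-1.0, -0.002, 0.002]]
wrist_force: [-0.0, 0.5, -3.0]
gripper_width: 0.651
[ 452.4 -349.6   86.9] 85.12854073690325 [-0.   0.5 -3. ]
wristq 16190 (array([ 477. , -351.4]), array([105.8,  99.6]), 80.1) [ 0.535 -0.291  0.032] [ 0.428 -0.411  0.022]
wristq 116 (array([ 387.8, -300.8]), array([15.9,  6.6]), 84.5) [ 0.392 -0.293  0.031] [ 0.384 -0.309  0.028]
wristq 192 (array([ 378.1, -379.6]), array([14.8, 14.2]), 78.8) [ 0.384 -0.371  0.031] [ 0.37  -0.387  0.028]
sceneq 1719 (array([ 452.8, -347.3]), array([106.8, 153.2]), 79.4) [ 0.535 -0.284  0.036] [ 0.382 -0.413  0.022]
```

View pics/wristq.png

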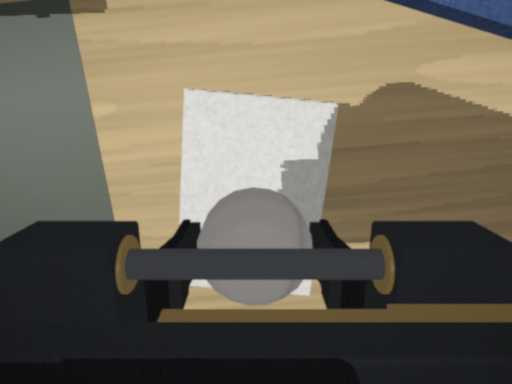

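View pics/sceneq.png

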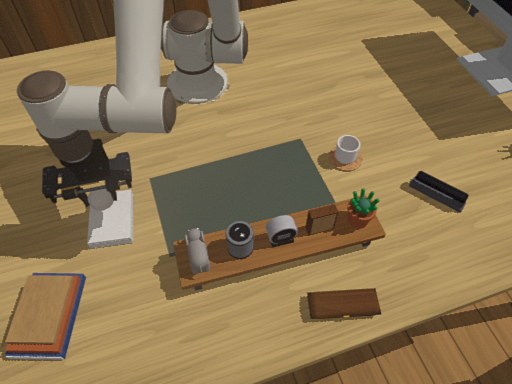

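```bash
python3 -m creep '[[0,1.6,2.6,-14,0],[0,1.6,2.6,-28,0],[0,1.6,2.6,-40,0],[0,1.6,2.6,-48,0],[0,1.6,2.6,-54,0],[0,1.6,2.6,-57,0],[0,1.6,2.6,-59,0],[0,1.6,2.6,-59,0]]'
python3 -m creep '[[0,0,0,-0.5,0],[0,0,0,-1,0],[0,0,0,-1,0],[0,0,0,-1,0],[0,0,0,-1,0],[0,0,0,-1,0],[0,0,0,-1,0],[0,0,0,-1,0]]'
```

```text
time_s: 40.85
tcp_pos: [0.4539, -0.3448, 0.0279]
ee_rot: [[-0.002, -0.083, -0.997], [0.003, -0.997, 0.083], [-1.0, -0.003, 0.002]]
wrist_force: [-0.0, 0.0, -2.2]
gripper_width: 0.661
time_s: 41.65
tcp_pos: [0.4539, -0.3448, 0.0269]
ee_rot: [[-0.002, -0.083, -0.997], [0.003, -0.997, 0.083], [-1.0, -0.003, 0.002]]
wrist_force: [-0.2, -0.4, -3.4]
gripper_width: 0.658
```

```bash
python3 -m creep '[[0,0,-1,-0.5,0],[0,0,-2,-1,0],[0,0,-2,-1.5,0],[0,0,-2,-2,0],[0,0,-2,-2.5,0],[0,0,-2,-2.5,0],[0,0,-2,-2.5,0],[0,0,-2,-2.5,0]]'
```

```text
time_s: 42.45
tcp_pos: [0.4539, -0.3468, 0.0247]
ee_rot: [[-0.002, -0.083, -0.997], [0.003, -0.997, 0.083], [-1.0, -0.002, 0.002]]
wrist_force: [-1.2, 0.0, 0.6]
gripper_width: 0.656
```

Contact: the upward force has taken the weight. Release and back off so all cameras see the scene.

```bash
python3 -m creep '[[1,0,0,0,0],[1,0,0,0,0],[1,0,0,0,0],[1,0,0,0,0],[1,0,0,10,0],[1,0,0,40,0],[1,0,0,80,0],[1,0,0,120,0]]'
python3 -m creep '[[1,-10,-10,30,0],[1,-20,-25,60,0],[1,-35,-50,100,0],[1,-55,-80,120,0],[1,-75,-110,120,0],[1,-90,-130,120,0],[1,-90,-130,120,0],[1,-90,-130,120,0]]'
python3 look.py r wrist,top,scene
python3 - <<'E'
from h import *
for n in ["top","scene"]:
    p=np.load(n+"r.npy",allow_pickle=True).item();P=cloud(p);edges(P)
    for nm,a in dict(clock=(.085,.15,(.6,.76),(-.02,.085)),frame=(.085,.15,(.6,.76),(.09,.18)),spk=(.1,.15,(.6,.76),(-.11,-.02)),ele=(.075,.16,(.58,.78),(-.23,-.115)),plant=(.115,.17,(.6,.78),(.19,.3)),bowl=(.015,.1,(.4,.53),(.27,.38)),puck=(.04,.1,(.35,.55),(-.42,-.28)),notes=(.02,.037,(.3,.6),(-.45,-.25))).items():
        for c in comps(P,*a): print(n,nm,len(c),rect(c),c[:,2].max().round(4))
    cv2.imwrite(f"pics/{n}rc.png",cv2.resize(p["image"][110:290,80:440] if n=="scene" else p["image"][100:300,110:440],None,fx=2.2,fy=2.2,interpolation=cv2.INTER_CUBIC))
E
```

```text
time_s: 43.25
tcp_pos: [0.4536, -0.3468, 0.1465]
ee_rot: [[-0.003, -0.082, -0.997], [0.003, -0.997, 0.082], [-1.0, -0.002, 0.003]]
wrist_force: [1.1, -0.7, -0.1]
gripper_width: 1.0
time_s: 44.05
tcp_pos: [0.3632, -0.4769, 0.2669]
ee_rot: [[-0.002, -0.084, -0.996], [0.002, -0.996, 0.084], [-1.0, -0.002, 0.002]]
wrist_force: [-0.6, -0.8, -0.1]
gripper_width: 1.002
[ 363.2 -476.9  266.9] 85.20355505415786 [-0.6 -0.8 -0.1]
shelf centre across -0.4562439428904049 slope deg -0.1608679306074449 edges [-59.28941737  58.37692949]
top clock 528 (array([674.6,  36. ]), array([66.9, 37.8]), 87.4) 0.1384
top frame 463 (array([681.2, 135. ]), array([66.1, 25.5]), 86.5) 0.1442
top spk 605 (array([667.3, -61.9]), array([60.7, 61.1]), 1.2) 0.1393
top ele 662 (array([ 657.7, -160.6]), array([ 42. , 112.4]), 84.9) 0.1365
top plant 665 (array([690.5, 233.7]), array([68.8, 64.5]), 46.7) 0.1555
top bowl 457 (array([459.3, 321. ]), array([60.9, 62.8]), 1.3) 0.071
top puck 465 (array([ 454.3, -343.6]), array([56. , 53.8]), 3.1) 0.0693
top notes 32 (array([ 593.4, -439.4]), array([19.8, 10.4]), 87.1) 0.0258
top notes 2120 (array([ 454.8, -345.8]), array([107.9, 149.4]), 80.0) 0.0367
shelf centre across 0.6251412650337493 slope deg -0.1278344068802171 edges [-58.19486785  59.44515038]
scene clock 639 (array([675.8,  33.3]), array([66.7, 40.4]), 87.1) 0.1373
scene frame 602 (array([682.3, 132.7]), array([67.3, 27.6]), 86.3) 0.1438
scene spk 691 (array([669.5, -65.5]), array([59.8, 60.3]), 28.1) 0.1366
scene ele 755 (array([ 662.6, -164. ]), array([ 42.2, 106.1]), 85.1) 0.1353
scene plant 629 (array([691.4, 230.7]), array([65. , 63.5]), 6.6) 0.1548
scene bowl 543 (array([460.8, 318.6]), array([64.3, 62.3]), 12.2) 0.0696
scene puck 395 (array([ 456.9, -346.3]), array([52.2, 56. ]), 13.0) 0.0659
scene notes 1713 (array([ 452.9, -347.7]), array([107. , 153.6]), 79.6) 0.0364
scene notes 30 (array([ 592.2, -441.9]), array([20. ,  9.9]), 66.0) 0.025
```

View pics/toprc.png

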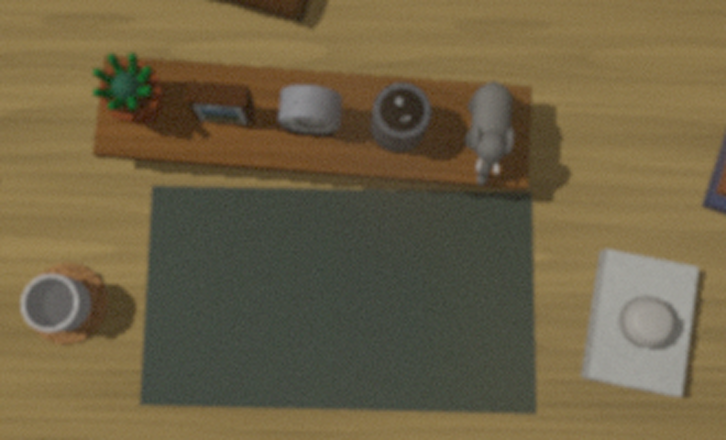

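View pics/scenerc.png

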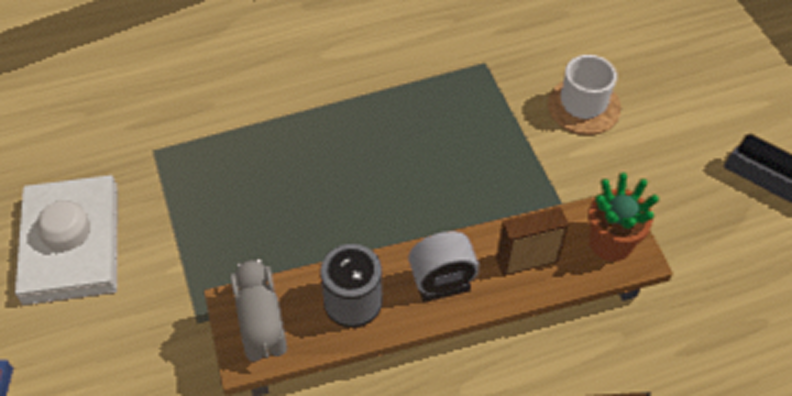

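```bash
python3 -c "
from station import *
print(finish_job())"
```

```text
the job is handed in; nothing more can be done
None
```

The writing pad is clear, all five things are back in their places, and the job is handed in at about 44 s of the 112 s allowed. Nothing was dropped or tipped over.

I placed them in the order asked: clock, photo frame, speaker, tea bowl, paperweight. The last measurements, from the top and scene cameras, showed:

| Thing | Result |
|---|---|
| Clock | about 1 mm from the shelf's middle; dial towards the seat, within about 1° of square |
| Photo frame | about 99 mm from the clock towards the plant, on the centre line within about 1–2 mm; picture facing the seat, within 0.5° of square |
| Speaker | about 99 mm from the clock towards the elephant, on the centre line within about 1–2 mm |
| Tea bowl | about 2 mm from the coaster's centre |
| Paperweight | about 2–4 mm from the middle of the note paper |
| Plant and elephant | unmoved, to within measurement error |

**Checks that failed or disagreed:**
- **Fingertip height:** the pictures showed the real fingertips about 10 mm above the reported TCP, not 19 mm below it. My grips were therefore higher than planned. The first grasp of the paperweight closed over its dome without moving it, and the second, lower one held.
- **Clock grip:** it slipped about 6 mm in the jaws while being lifted, probably because I lifted before they had fully closed. It was then set down upright.
- **Cameras:** they disagree by 2–3 mm in y, so the positions above are good to about 2 mm.

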